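# Make up the mower wheel repair kits

### The job

Make up the two mower wheel repair kits from the stock on the bench mat: the rear wheel kit is the large bearing, the long axle bolt and the hub cap, and goes in the three-bay tray; the front wheel kit is the small bearing and the short axle bolt, and goes in the two-bay tray. Put one part in each bay, in any order, lying flat on the bay floor with the hub cap dome up, and set the parts down rather than dropping or tossing them. Leave the belt pulley, the star knob and the castle nut lying where they are.

Things in the scene. Friction and masses are not known exactly. Their poses are not given: they have to be found in the camera images.
- tray_three: Grey open parts tray with three equal bays in a row, for the rear wheel kit. Origin: centre of its underside; x runs along the row of bays, z up. Outside 228 x 126 mm (x, y), 20 mm high, dividers 17 mm; walls, dividers and floor 3 mm thick. Each bay is 72 (x) by 120 mm (y) inside; bay centres at x = -75, 0 and +75 mm, y = 0. Fixed to the bench.
- tray_two: Grey open parts tray with two equal bays side by side, for the front wheel kit. Origin: centre of its underside; x runs along the row of bays, z up. Outside 153 x 126 mm (x, y), 20 mm high, dividers 17 mm; walls, dividers and floor 3 mm thick. Each bay is 72 (x) by 120 mm (y) inside; bay centres at x = -37.5 and +37.5 mm, y = 0. Fixed to the bench.
- bearing_large_center (a point): Large steel ball bearing lying flat: 52 mm outside, 25 mm bore, 15 mm high. The point is its centre, 7.5 mm above what it lies on; z up. At the start it lies on the 3 mm thick grey bench mat. About 130 g.
- bearing_small_center (a point): Small steel ball bearing lying flat: 35 mm outside, 15 mm bore, 11 mm high. The point is its centre, 5.5 mm above what it lies on; z up. At the start it lies on the 3 mm thick grey bench mat. About 50 g.
- bolt_long_center (a point): Steel hex axle bolt with its nut run on, lying level on its side, 100 mm overall; the longer bolt, 110 g. Shank 12 mm thick, 9.5 mm up to its axis. Hex head 8 mm thick at the -x end; nut 10 mm thick, 4 mm short of the +x end; both 19 mm across flats. The point is on the axis half-way along; x runs along the bolt. At the start it lies on the 3 mm thick grey bench mat.
- bolt_short_center (a point): Steel hex axle bolt with its nut run on, lying level on its side, 64 mm overall; the shorter bolt, 80 g. Shank 12 mm thick, 9.5 mm up to its axis. Hex head 8 mm thick at the -x end; nut 10 mm thick, 4 mm short of the +x end; both 19 mm across flats. The point is on the axis half-way along; x runs along the bolt. At the start it lies on the 3 mm thick grey bench mat.
- hub_cap_center (a point): Light grey plastic wheel hub cap, a closed round cap lying dome up: ribbed, 54 mm across (straight sides up to 14 mm), 23 mm high at the dome. The point is its centre, 11.5 mm above what it lies on; z up. At the start it lies on the 3 mm thick grey bench mat. About 30 g.
- pulley_center (a point): Aluminium V-belt pulley lying flat, stays where it is: 60 mm across, four small holes round a raised hub, 26 mm high with the hub. The point is its centre, 13 mm above the mat.
- star_knob_center (a point): Black plastic five-lobed star knob standing on its boss, stays where it is: 50 mm across, 27 mm high. The point is its centre, 13.5 mm above the mat.
- castle_nut_center (a point): Steel castle nut lying flat, slots up, stays where it is: 30 mm across flats, 20 mm high. The point is its centre, 10 mm above the mat.
Mind the look-alikes: they are no part of the job. Leave any purple or yellow look-alike of the part that bears bolt_short_center alone.

How it is judged:
By the outcome, as a careful person would: the job done as asked, in the order asked, and still so for the second after the job is handed in, with the robot touching nothing.
It also fails if it takes over 115 s, if anything falls off the work surface, if the arm or the gripper's body presses on something with over 40 N, if the wrist force passes 120 N, or if a joint passes its speed limit or range.

### The arm

A 7-joint arm with a two-finger parallel gripper is mounted at the origin on the work surface. World frame = base frame: x ahead of the robot, y to its left, z up, the work surface at z = 0. Lengths are in m, angles in rad, forces in N, time in s.
With the tool pointing down it reaches from about 0.425 to 0.875 m from the base axis. Payload 4.7 kg.
Tool frame: the origin (TCP) lies between the finger pads; the fingertips stand ctrl.tip_reach ahead of it and the grasp point (between the pads) lies 5 mm behind it (ctrl.tip_reach is the distance from the TCP to the fingertips, in m); z points along the fingers, y is the direction in which the jaws open and shut (so a half turn about z gives the same grasp; the last joint's range is limited). The gripper opens to 87 mm and grips with 3 to 60 N. Pads are 19 mm wide; open, the fingers measure 117 mm over their backs; the gripper's body (75 mm by 190 mm) begins 51 mm behind the grasp point.
Start: joints at [0.014, 0.321, -0.07, 1.45, 0.023, 1.371, -0.057], TCP at [0.65, -0, 0.204] pointing down, gripper open.
Joint ranges: [-2.86, 2.86], [-0.3, 2.09], [-1.38, 1.24], [0.06, 2.45], [-1.56, 4.7], [0.09, 2.05], [-2.69, 2.69]. Speed limits (rad/s): [2.57, 2.57, 3.14, 3.14, 3.14, 3.14, 3.14].

### API

Orientations are given as a rotation vector (axis times angle).
In Python, from bench import ctrl gives the robot as it stands.
- The arm moves only by the shell command python3 -m handwheel 'ROWS' [FORCE]. ROWS is JSON, a list of rows, each a list of 7 numbers: the shift along the tool's x, y, z in mm, then the turn, a rotation vector about the tool's x, y, z in rad, then the gripper's target within -1 to 1 (shut at 1, half-way at 0, fully open at -1). In form: [[dx, dy, dz, ax, ay, az, grip], ...]. A call has 1 to 12 rows; each row is the pose to reach, as a shift and turn from the pose commanded when the call began, along the tool's axes at that moment; what a row does not reach only later rows make up. A row lasts 1/8 s, in which the tool goes at most 62.5 mm and 10.7 degrees, less where a joint would pass 70% of its speed; a pose out of reach is approached as far as the arm can. A call with a gripper value outside its range is refused whole. The fingers move at their own pace and stop on an object; FORCE is the grip in N (left out, the last holds). Time passes only in rows, so rows that repeat a pose let the fingers close. It gives the time, the measured TCP pose, the force and the opening at its end, in the units of the state.
- ctrl.get_state(): the state, without advancing time (a new reading comes with each control period).
- ctrl.get_image(name): name is "scene" or "side" or "wrist"; returns the picture (384x512x3 uint8, red, green, blue); there is no depth.
- ctrl.camera_model(name): a dict with "mtx" (3x3 intrinsics, pixels), "k1" (the pictures are not rectified: a ray, as slopes to the right and down, at radius r is drawn at 1 + k1 r^2 times it, then the intrinsics apply), "xyz" and "orientation" of the camera in the world. Camera axes: x right, y up, looking along -z (the intrinsics and any distortion apply to the point x, -y, -z); pixel columns grow to the right and rows downward; lengths in m; the calibration is good to about 2 mm. A picture is of the moment at which its call begins: read the wrist's pose just before it. camera_model takes no time and is no camera call; for the wrist camera it gives the pose at the moment of the call.
- ctrl.close_job(): hands the job in, once; it reports no verdict.
The state is a dict: "time": time; "joint_positions": joint angles; "qd": joint speeds; "joint_torque": joint torques, N m; "position": TCP position; "tool_rot": TCP orientation; "ft_force": force on the tool from outside, world axes, zero at the start; "torque": the same for the moment, N m; "grip_width": opening from 0.0 (shut) to 1.0 (fully open).
Only numpy, scipy, OpenCV 4.12 (cv2) and the standard library are available. Lean on these libraries where they do the work, as an engineer would, in place of code of your own. Each camera call takes 0.05 s, during which the arm holds its last target.

## Working session

There is one attempt and no reset: what is moved stays moved. The work goes in short steps, Python scripts to look and compute and a shell command to move; the robot and the scene stay as the last step left them, time stands still between calls to the robot, and variables do not carry over. Pictures are saved under pics/ and viewed, and the job is handed in when it is done.

```bash
ls; mkdir -p pics; python3 - <<'E'
from bench import ctrl
import cv2
for n in ("scene","side","wrist"):
    m=ctrl.camera_model(n); print(n,m)
    im=ctrl.get_image(n); cv2.imwrite(f"pics/{n}0.png",im[:,:,::-1])
print(ctrl.get_state(), ctrl.tip_reach)
E
```

```text
pics
scene {'mtx': array([[380.95121054,   0.        , 256.78620481],
       [  0.        , 380.95121054, 191.2663922 ],
       [  0.        ,   0.        ,   1.        ]]), 'k1': -0.030806945968566646, 'xyz': array([ 1.08063559, -0.46514281,  0.64608049]), 'orientation': array([0.80344596, 0.33275044, 0.78102307])}
side {'mtx': array([[368.57953844,   0.        , 256.53352736],
       [  0.        , 368.57953844, 190.10102305],
       [  0.        ,   0.        ,   1.        ]]), 'k1': -0.0903665566175329, 'xyz': array([0.33361715, 0.46826682, 0.69927935]), 'orientation': array([ 0.23531379, -0.88045337, -2.53210078])}
wrist {'mtx': array([[267.02919527,   0.        , 254.19026188],
       [  0.        , 267.02919527, 195.5061548 ],
       [  0.        ,   0.        ,   1.        ]]), 'k1': -0.04464335549820738, 'xyz': array([0.64920683, 0.06897844, 0.38440435]), 'orientation': array([-2.60754221e-01,  2.80138966e-03, -9.40109259e-05])}
{'time': 0.15, 'joint_positions': array([ 0.01408569,  0.32167888, -0.07011585,  1.45135935,  0.02259847,
        1.37079907, -0.0568959 ]), 'qd': array([-1.34556307e-03, -1.94318112e-03,  1.29134094e-03, -1.96773985e-03,
       -1.05394866e-03, -9.08195906e-05,  1.86945797e-03]), 'joint_torque': array([ 2.16972071e-04, -4.91794288e+01, -4.04079035e-01, -3.12878716e+01,
       -6.39387709e-02,  4.04033612e-02,  9.90178205e-05]), 'position': array([ 6.49569459e-01, -1.80164607e-05,  2.03013819e-01]), 'tool_rot': array([-2.22067071e+00, -2.22082885e+00,  1.69712478e-03]), 'ft_force': array([-0.19504426,  0.59171837, -0.58648153]), 'torque': array([0.01571895, 0.03946217, 0.03604315]), 'grip_width': 1.002457008012396} 0.014
```

View pics/scene0.png

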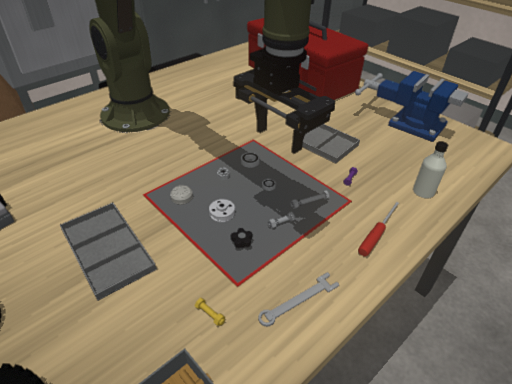

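View pics/side0.png

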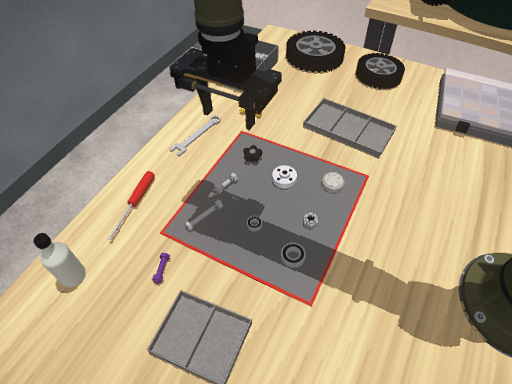

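View pics/wrist0.png

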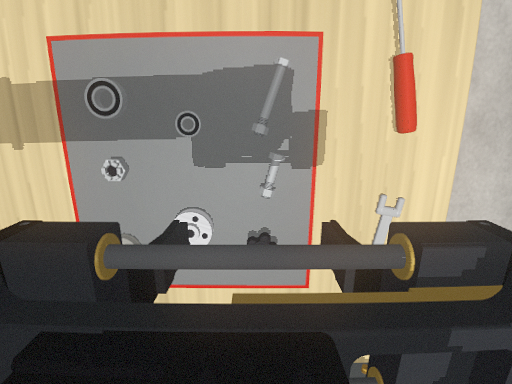

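The scene view shows the large bearing at (250,158), small bearing (269,183), hub cap (180,193), short steel bolt (283,219), long bolt (311,199), nut (223,173), pulley (222,210) and knob (241,238). The look-alikes are off the mat: purple at (351,176) and yellow at (210,311). The three-bay tray is at (108,250) and the two-bay tray at (330,140).

Next, enlarged crops to measure from.

```bash
cat > h.py <<'E'
import numpy as np, cv2
from scipy.spatial.transform import Rotation as R
def ray(m,u,v):
    K=m["mtx"]; d=np.array([(u-K[0,2])/K[0,0],(v-K[1,2])/K[1,1]]); s=d.copy()
    for _ in range(20): s=d/(1+m["k1"]*(s@s))
    return R.from_rotvec(m["orientation"]).apply([s[0],-s[1],-1.0])
def px2w(m,u,v,z):
    d=ray(m,u,v); o=np.array(m["xyz"]); return o+d*(z-o[2])/d[2]
def w2px(m,p):
    c=R.from_rotvec(m["orientation"]).inv().apply(np.array(p)-m["xyz"])
    s=np.array([c[0],-c[1]])/-c[2]; s=s*(1+m["k1"]*(s@s)); K=m["mtx"]
    return s*K[0,0]+K[:2,2]
E
python3 - <<'E'
import cv2
def crop(n,u0,v0,w,h,s,o):
    im=cv2.imread(f"pics/{n}0.png")[v0:v0+h,u0:u0+w]
    im=cv2.convertScaleAbs(im,alpha=1.3,beta=15)
    cv2.imwrite(f"pics/{o}.png",cv2.resize(im,None,fx=s,fy=s,interpolation=cv2.INTER_CUBIC))
crop("scene",160,130,200,130,4,"c_scene")
crop("side",175,130,200,140,4,"c_side")
crop("wrist",70,30,260,200,3,"c_wrist")
E
```

```text
(no output)
```

View pics/c_scene.png

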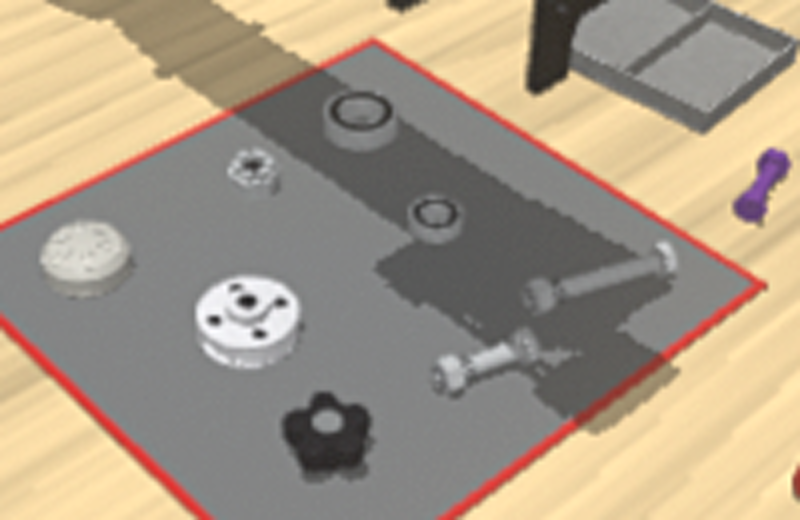

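View pics/c_side.png

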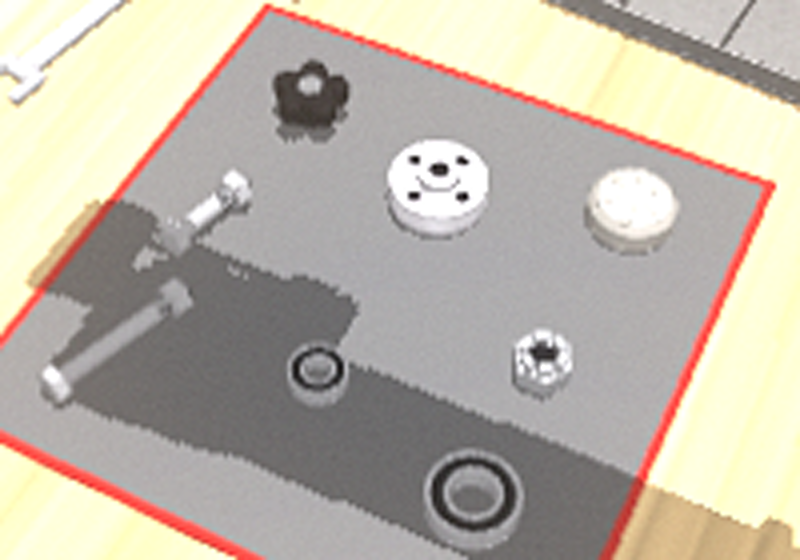

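View pics/c_wrist.png

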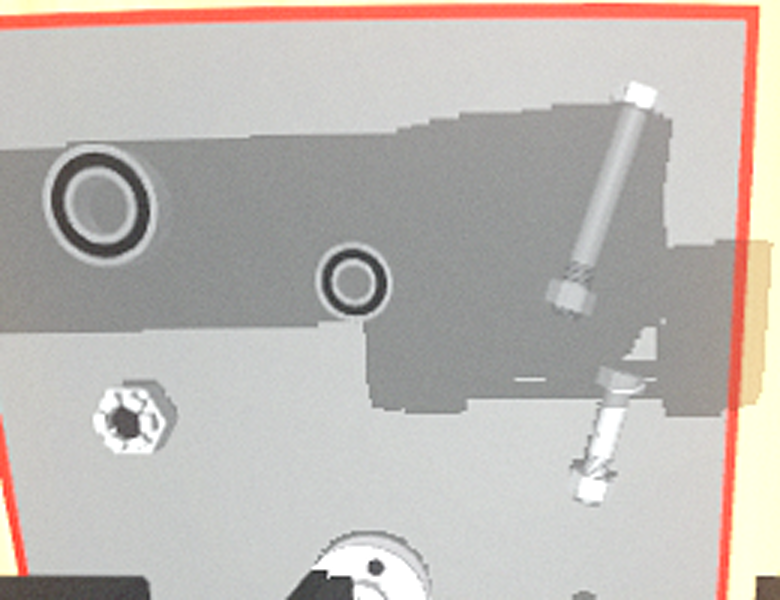

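```bash
python3 - <<'E'
from bench import ctrl
from h import *
M={n:ctrl.camera_model(n) for n in ("scene","side","wrist")}
C={"scene":(160,130,4),"side":(175,130,4),"wrist":(70,30,3)}
def q(l,z,**k):
    for n,(u,v) in k.items():
        c=C[n]; print(l,n,np.round(px2w(M[n],c[0]+u/c[2],c[1]+v/c[2],z)[:2]*1000,1))
q("BL",.018,scene=(360,112),side=(473,492),wrist=(101,204))
q("BS",.014,scene=(436,213),side=(318,369),wrist=(354,282))
q("cap",.0145,scene=(86,258),side=(632,209))
q("nut",.023,scene=(252,165),side=(544,356),wrist=(126,420))
q("pul",.023,scene=(248,310),side=(438,180))
q("knob",.028,scene=(327,422),side=(311,90))
q("L nutend",.0125,scene=(532,297),side=(183,297),wrist=(570,308))
q("L headend",.0125,scene=(668,258),side=(56,384),wrist=(642,92))
q("S a",.0125,scene=(445,377),side=(237,192),wrist=(590,497))
q("S b",.0125,scene=(527,346),side=(175,236),wrist=(620,378))
def crop(n,u0,v0,w,h,s,o):
    im=cv2.imread(f"pics/{n}0.png")[v0:v0+h,u0:u0+w]
    cv2.imwrite(f"pics/{o}.png",cv2.resize(im,None,fx=s,fy=s,interpolation=cv2.INTER_CUBIC))
crop("scene",50,195,120,110,5,"t3s")
crop("side",140,285,130,99,5,"t2s")
crop("side",295,90,110,75,6,"t3d")
E
```

```text
BL scene [453.5 104.4]
BL side [448.  105.5]
BL wrist [449.4 104.5]
BS scene [562.3  72. ]
BS side [557.   72.1]
BS wrist [559.   69.9]
cap scene [ 450.1 -119.9]
cap side [ 441.8 -116.1]
nut scene [454.9   8. ]
nut side [447.  13.]
nut wrist [451.2   9.1]
pul scene [559.6 -79.6]
pul side [553.3 -76.9]
knob scene [ 660.  -105.6]
knob side [ 655.3 -104.9]
L nutend scene [656.2  62.1]
L nutend side [650.4  62.8]
L nutend wrist [656.2  58.2]
L headend scene [688.6 151.7]
L headend side [682.5 146.8]
L headend wrist [686.6 149. ]
S a scene [668.6 -23.8]
S a side [662.2 -20.8]
S a wrist [666.3 -30.5]
S b scene [682.8  29.4]
S b side [678.2  26.1]
S b wrist [679.5  26.5]
```

View pics/t3s.png

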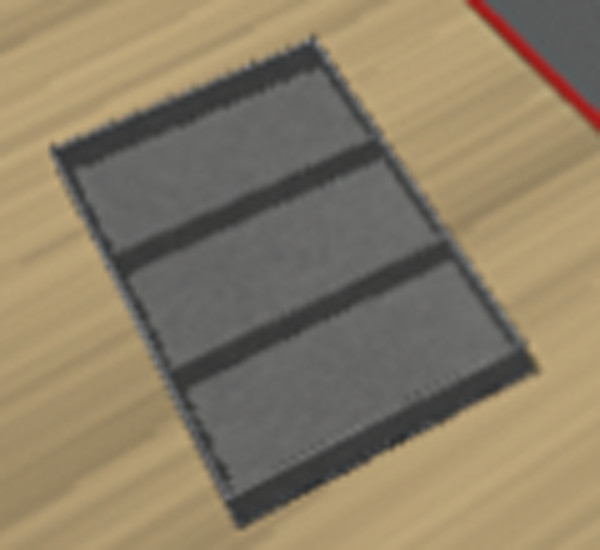

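View pics/t2s.png

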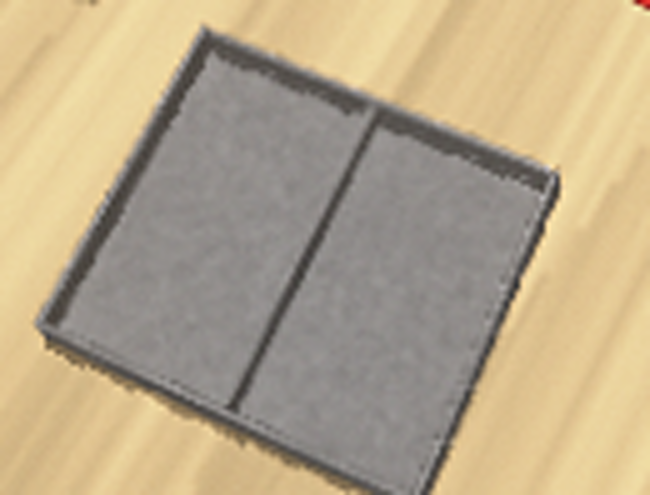

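View pics/t3d.png

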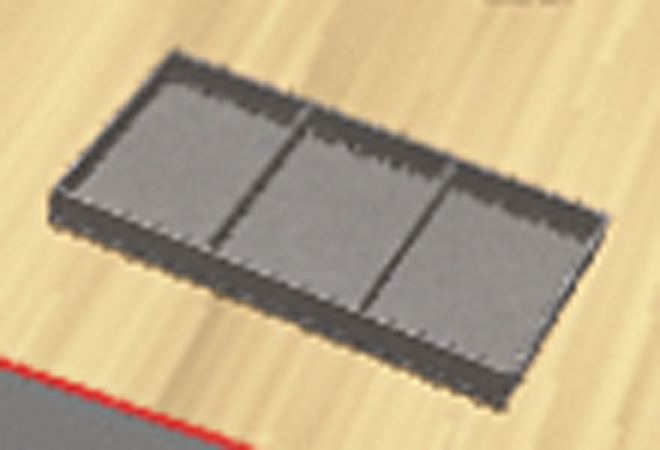

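```bash
python3 - <<'E'
from bench import ctrl
from h import *
from scipy.optimize import least_squares
M={n:ctrl.camera_model(n) for n in ("scene","side")}
def P(n,c,pts,z): return np.array([px2w(M[n],c[0]+u/c[2],c[1]+v/c[2],z)[:2]*1000 for u,v in pts])
def fit(pts,w,h):
    pts=np.array(pts); loc=np.array([[-w/2,-h/2],[w/2,-h/2],[w/2,h/2],[-w/2,h/2]])[:len(pts)]
    best=None
    for a0 in np.arange(0,6.3,.4):
        f=lambda p:((loc@np.array([[np.cos(p[2]),np.sin(p[2])],[-np.sin(p[2]),np.cos(p[2])]])+p[:2])-pts).ravel()
        r=least_squares(f,[*pts.mean(0),a0])
        if best is None or r.cost<best.cost: best=r
    return best.x.round(3),best.fun.round(1)
A=P("scene",(50,195,5),[(53,150),(232,497),(525,345),(313,40)],.02); print(A.round(1)); print(fit(A,228,126))
B=P("side",(295,90,6),[(55,190),(510,375),(606,215),(175,50)],.02); print(B.round(1)); print(fit(B,228,126),fit(B[::-1],228,126))
print(fit(A[::-1],228,126))
T=P("side",(140,285,5),[(205,28),(557,172),(425,492),(40,325)],.02);print(T.round(1)); print(fit(T,153,126),fit(T[::-1],153,126))
E
```

```text
[[ 360.6 -383.7]
 [ 583.6 -404.2]
 [ 595.4 -283.3]
 [ 371.9 -262.7]]
(array([ 477.873, -333.474,    6.191]), array([-2. , -2. ,  1.9, -2.5,  1.8,  2. , -1.7,  2.5]))
[[ 588.  -281.7]
 [ 366.9 -261.3]
 [ 354.8 -383.5]
 [ 575.9 -405.3]]
(array([ 471.403, -332.969,    3.046]), array([ 2.9,  0.5, -2.9,  2. , -2.9, -1.3,  2.9, -1.3])) (array([ 471.403, -332.969,    3.048]), array([  14.9,  124.4,    9. ,  123.9,  -14.9, -123.7,   -9. , -124.7]))
(array([ 477.873, -333.474,    6.193]), array([ -13.2, -123.2,   -9.7, -123.2,   13.5,  123.2,    9.5,  123.3]))
[[608.2 283.5]
 [459.  269.8]
 [446.3 388.9]
 [596.4 406.4]]
(array([527.471, 337.122,   3.251]), array([ -11.5,  124.6,  -14.5,  121.6,   12.1, -122.7,   14. , -123.5])) (array([527.471, 337.122,   3.244]), array([ 0.7,  1.2, -1.3,  3.1, -1.2, -3.2,  1.9, -1.2]))
```

```bash
cat > plan.py <<'E'
import sys,numpy as np
from bench import ctrl
from scipy.spatial.transform import Rotation as R
# args: x y z(mm) psi(deg) ...  multiple targets
s=ctrl.get_state(); p=s["position"]*1000; Rc=R.from_rotvec(s["tool_rot"])
X=Rc.as_matrix()[:,0]
print("t",round(s["time"],2),"p",p.round(1),"psi",np.degrees(np.arctan2(X[1],X[0])).round(1),"w",round(s["grip_width"]*87,1),"f",s["ft_force"].round(1),"q",s["joint_positions"].round(2))
a=list(map(float,sys.argv[1:]))
for i in range(0,len(a),4):
    t=np.array(a[i:i+3]); c,d=np.cos(np.radians(a[i+3])),np.sin(np.radians(a[i+3]))
    Rt=R.from_matrix(np.array([[c,d,0],[d,-c,0],[0,0,-1.]]))
    print(Rc.inv().apply(t-p).round(1),(Rc.inv()*Rt).as_rotvec().round(3))
E
python3 plan.py 450.3 104.8 120 -5.3 450.3 104.8 18.5 -5.3
python3 - <<'E'
from bench import ctrl
from h import *
m=ctrl.camera_model("side"); print(px2w(m,75,287,0))
m=ctrl.camera_model("scene"); print([px2w(m,*k,0).round(2) for k in [(427,195),(415,130),(330,97),(255,60)]])
E
```

```text
t 0.15 p [649.6  -0.  203. ] psi 90.0 w 87.2 f [-0.2  0.6 -0.6] q [ 0.01  0.32 -0.07  1.45  0.02  1.37 -0.06]
[ 104.8 -199.1   83.3] [-1.000e-03  1.000e-03  1.663e+00]
[ 104.8 -199.   184.8] [-1.000e-03  1.000e-03  1.663e+00]
[0.81680365 0.37754875 0.        ]
[array([0.85, 0.36, 0.  ]), array([0.67, 0.62, 0.  ]), array([0.35, 0.58, 0.  ]), array([-0.06,  0.6 ,  0.  ])]
```

```bash
python3 -m handwheel '[[20,-40,15,0,0,0.18,-1],[40,-80,30,0,0,0.36,-1],[60,-120,50,0,0,0.54,-1],[80,-160,70,0,0,0.72,-1],[105,-199,83,0,0,0.9,-1],[105,-199,83,0,0,1.08,-1],[105,-199,83,0,0,1.26,-1],[105,-199,83,0,0,1.44,-1],[105,-199,83,0,0,1.6,-1],[105,-199,83,0,0,1.663,-1],[105,-199,83,0,0,1.663,-1]]' 15; python3 plan.py 450.3 104.8 18.5 -5.3
python3 - <<'E'
from bench import ctrl
import cv2
cv2.imwrite("pics/w1.png",ctrl.get_image("wrist")[:,:,::-1])
cv2.imwrite("pics/s1.png",ctrl.get_image("side")[:,:,::-1])
E
```

```text
time: 1.52
position: [0.4508, 0.1049, 0.1207]
tool_rot: [3.138, -0.144, -0.0]
ft_force: [0.3, -0.0, -0.3]
grip_width: 1.002
t 1.52 p [450.8 104.9 120.7] psi -5.2 w 87.2 f [ 0.3 -0.  -0.3] q [-0.17 -0.01 -0.12  2.   -0.    1.15 -1.95]
[-5.000e-01  1.000e-01  1.022e+02] [0.    0.    0.001]
```

View pics/w1.png

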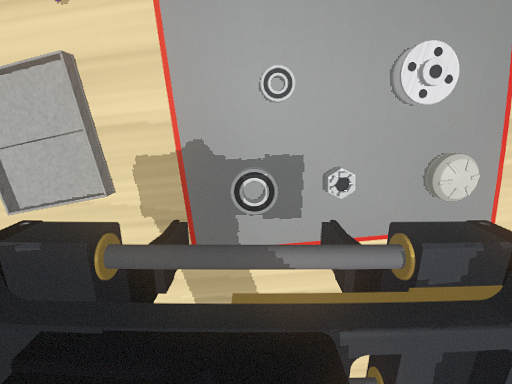

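View pics/s1.png

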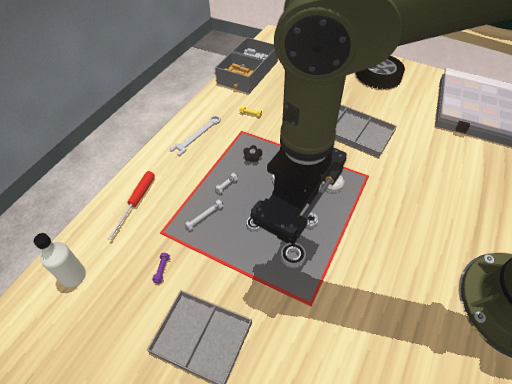

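```bash
python3 - <<'E'
from bench import ctrl
from h import *
m=ctrl.camera_model("wrist")
for n,u,v,z in [("BL",254.5,190.5,.018),("BS",277.5,83.5,.014),("cap",453,177,.0145)]: print(n,(px2w(m,u,v,z)*1000).round(1))
im=cv2.imread("pics/w1.png"); cv2.imwrite("pics/w1c.png",cv2.resize(im[50:220,210:500],None,fx=2.7,fy=2.7,interpolation=2))
im=cv2.imread("pics/s1.png"); cv2.imwrite("pics/s1c.png",cv2.resize(im[145:245,165:265],None,fx=6,fy=6,interpolation=2))
E
```

```text
BL [450.1 103.4  18. ]
BS [558.1  70.1  14. ]
cap [ 444.6 -120.2   14.5]
```

View pics/w1c.png

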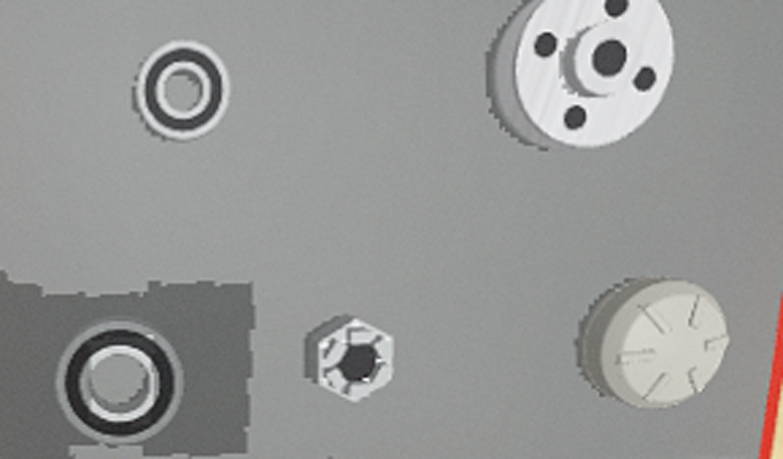

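View pics/s1c.png

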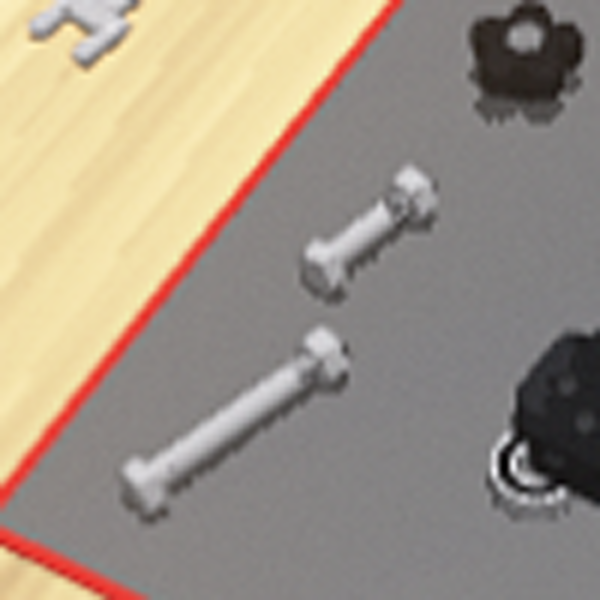

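The crops show the large bearing at wrist px (254,190), clearly bigger than the small one at (277,83). I'm descending on the large one.

```bash
python3 -m handwheel '[[-1,0.5,40,0,0,0,-1],[-1,0.5,75,0,0,0,-1],[-1,0.5,92,0,0,0,-1],[-1,0.5,102,0,0,0,-1],[-1,0.5,102,0,0,0,-1],[-1,0.5,102,0,0,0,1],[-1,0.5,102,0,0,0,1],[-1,0.5,102,0,0,0,1],[-1,0.5,102,0,0,0,1],[-1,0.5,102,0,0,0,1],[-1,0.5,102,0,0,0,1]]' 20; python3 plan.py 474.5 -333 90 -5.3
```

```text
time: 3.0
position: [0.45, 0.1045, 0.0189]
tool_rot: [3.138, -0.145, 0.0]
ft_force: [-0.6, -0.4, 0.5]
grip_width: 0.399
t 3.0 p [450.  104.5  18.9] psi -5.3 w 34.7 f [-0.6 -0.4  0.5] q [-0.17  0.11 -0.12  2.1   0.02  0.93 -1.96]
[ 64.7 433.4 -71.1] [ 0. -0.  0.]
```

Opening reads 35 mm, where 52 was expected. I'll hold and look before lifting.

```bash
python3 -m handwheel '[[0,0,0,0,0,0,1],[0,0,0,0,0,0,1]]'; python3 - <<'E'
from bench import ctrl
import cv2
a=ctrl.get_image("side")[190:290,235:335,::-1]; b=ctrl.get_image("wrist")[150:350,130:370,::-1]
cv2.imwrite("pics/g1.png",cv2.resize(a,None,fx=5,fy=5,interpolation=2)); cv2.imwrite("pics/g1w.png",cv2.resize(b,None,fx=3,fy=3,interpolation=2))
E
```

```text
time: 3.25
position: [0.45, 0.1045, 0.0188]
tool_rot: [3.138, -0.145, -0.0]
ft_force: [0.5, 0.1, 0.7]
grip_width: 0.172
```

View pics/g1.png

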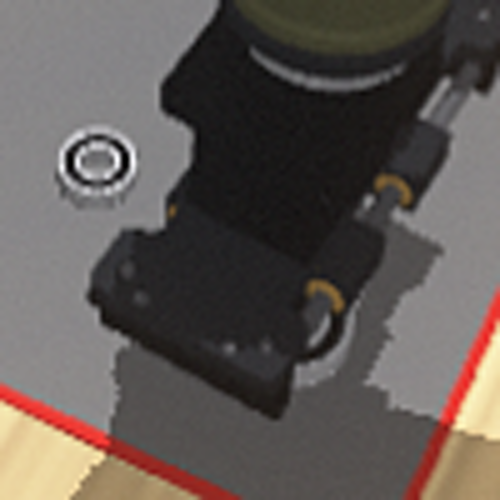

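View pics/g1w.png

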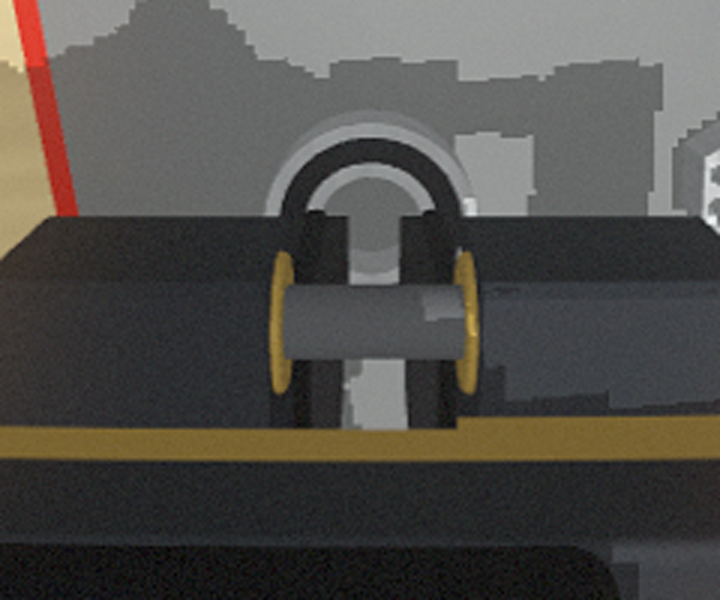

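```bash
python3 - <<'E'
from bench import ctrl
from h import *
s=ctrl.get_state(); m=ctrl.camera_model("wrist")
print(m["xyz"]*1000, s["position"]*1000, s["grip_width"], ctrl.tip_reach)
print(px2w(m,253.5,150+205/3,.018)*1000, w2px(m,[.450,.104,.018]), w2px(m,[.450,.104,.003]))
print("tcp px",w2px(m,s["position"]), "tips", w2px(m,s["position"]-[0,0,.014]))
E
python3 - <<'E'
from bench import ctrl
import cv2
a=ctrl.get_image("scene")[110:210,190:310,::-1]
cv2.imwrite("pics/g2.png",cv2.resize(a,None,fx=6,fy=6,interpolation=2))
E
```

```text
[519.67469509  96.50561942 200.39246931] [449.97541449 104.55941545  18.84876847] 0.07829610323500132 0.014
[453.82963458 103.29679202  18.        ] [253.02876816 223.35472205] [253.1268635  216.44648976]
tcp px [252.25789865 223.87463457] tips [252.40040977 217.33846713]
```

View pics/g2.png

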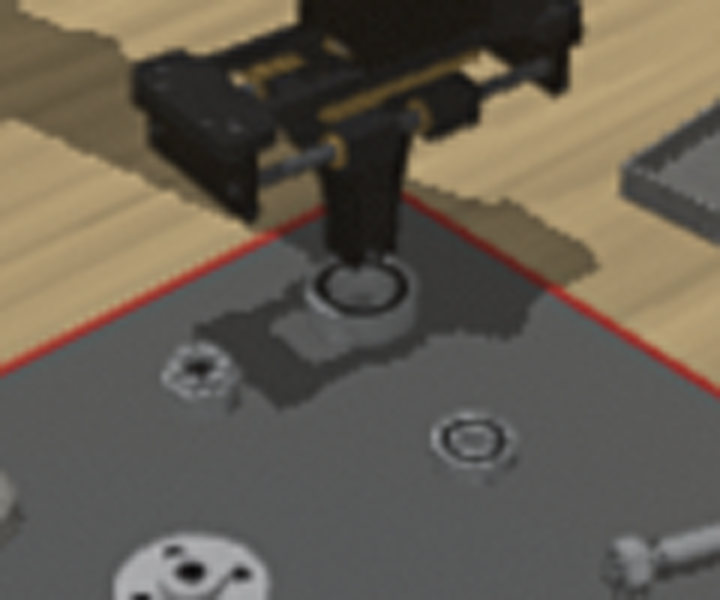

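```bash
python3 - <<'E'
from bench import ctrl
from h import *
m=ctrl.camera_model("scene")
for z in (.005,.010,.015,.02,.025,.03): print(z,w2px(m,[.450,.1045,z]).round(1), w2px(m,[.4595,.1045,z]).round(1))
for dx in (-.0435,-.0585,.0435,.0585):
  print(dx,[w2px(m,[.6496+dx,y,.189]).round(1).tolist() for y in(-.01,.01)])
im=cv2.imread("pics/scene0.png"); cv2.imwrite("pics/s0f.png",cv2.resize(im[60:170,220:350],None,fx=6,fy=5,interpolation=2))
E
```

```text
0.005 [249.2 161.2] [251.4 162.7]
0.01 [249.2 159.7] [251.5 161.3]
0.015 [249.2 158.3] [251.5 159.8]
0.02 [249.2 156.8] [251.5 158.4]
0.025 [249.2 155.4] [251.5 156.9]
0.03 [249.2 153.9] [251.5 155.4]
-0.0435 [[258.7, 146.4], [265.6, 142.8]]
-0.0585 [[253.8, 143.3], [260.7, 139.8]]
0.0435 [[288.8, 165.5], [295.8, 161.5]]
0.0585 [[294.4, 169.1], [301.4, 164.9]]
```

View pics/s0f.png

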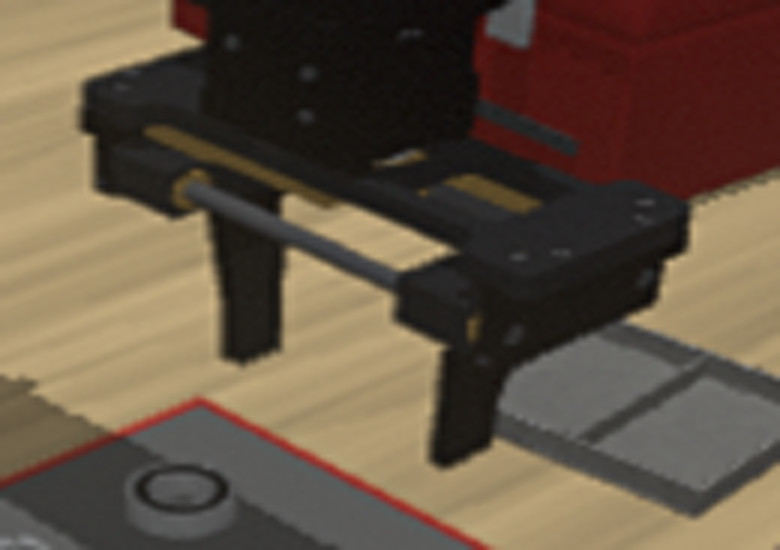

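The fingers closed over empty space, and in the scene view the tips sit higher than the tip-reach model predicts. I'll triangulate them from the two views taken at the start.

```bash
python3 - <<'E'
import cv2
im=cv2.imread("pics/side0.png"); cv2.imwrite("pics/d0f.png",cv2.resize(cv2.convertScaleAbs(im[50:140,160:290],alpha=1.8,beta=20),None,fx=6,fy=6,interpolation=2))
im=cv2.imread("pics/scene0.png"); cv2.imwrite("pics/s0g.png",cv2.resize(cv2.convertScaleAbs(im[70:160,225:345],alpha=1.8,beta=20),None,fx=6,fy=6,interpolation=2))
E
```

```text
(no output)
```

View pics/d0f.png

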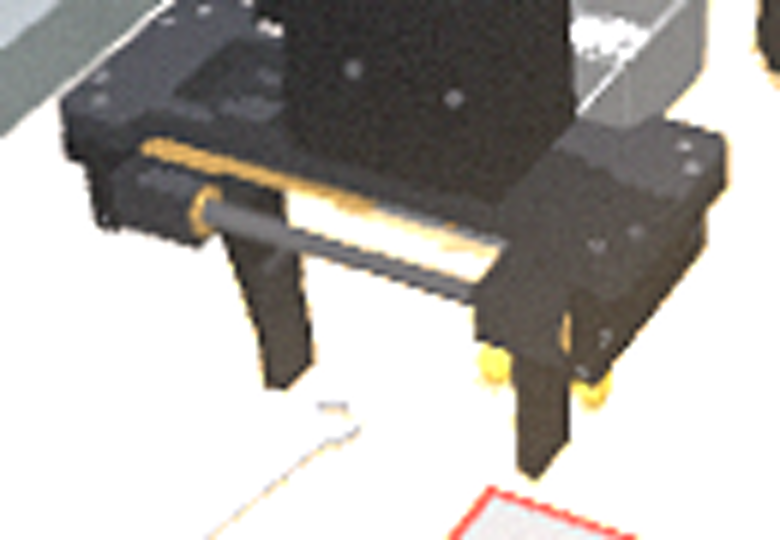

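View pics/s0g.png

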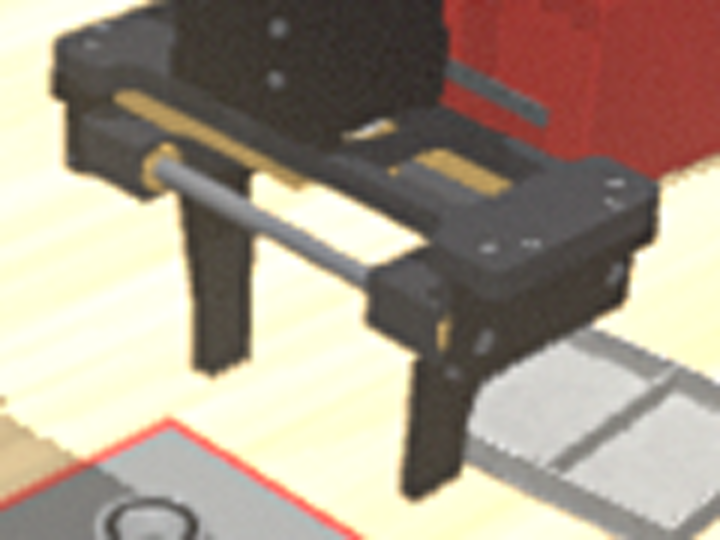

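```bash
python3 - <<'E'
from bench import ctrl
from h import *
a=ctrl.camera_model("scene"); b=ctrl.camera_model("side")
for s,d in [((436,482),(288,378)),((220,362),(543,460))]:
    r1=ray(a,225+s[0]/6,70+s[1]/6); r2=ray(b,160+d[0]/6,50+d[1]/6)
    t=np.linalg.lstsq(np.c_[r1,-r2],b["xyz"]-a["xyz"],rcond=None)[0]
    print((a["xyz"]+t[0]*r1).round(4),(b["xyz"]+t[1]*r2).round(4))
E
```

```text
[0.6985 0.0055 0.2211] [0.6951 0.0028 0.2211]
[0.6011 0.0022 0.2208] [0.5992 0.0007 0.2212]
```

The triangulated tips are at z≈0.221 while the TCP reads 0.203. So they stand about 18 mm *behind* the reported TCP, not 14 mm ahead as stated. I'll open, step down part way and recheck in pictures.

```bash
python3 -m handwheel '[[0,0,0,0,0,0,-1],[0,0,0,0,0,0,-1],[0,0,0,0,0,0,-1],[0,0,0,0,0,0,-1],[0,0,0,0,0,0,-1],[0,0,0,0,0,0,-1],[0,0,0,0,0,0,-1],[0,0,5,0,0,0,-1],[0,0,10,0,0,0,-1],[0,0,10,0,0,0,-1]]'; python3 - <<'E'
from bench import ctrl
from h import *
a=ctrl.get_image("scene")[110:210,190:310,::-1]
cv2.imwrite("pics/g3.png",cv2.resize(cv2.convertScaleAbs(a,alpha=1.8,beta=20),None,fx=6,fy=6,interpolation=2))
b=ctrl.get_image("side")[190:290,225:345,::-1]
cv2.imwrite("pics/g3d.png",cv2.resize(cv2.convertScaleAbs(b,alpha=1.8,beta=20),None,fx=6,fy=6,interpolation=2))
E
```

```text
time: 4.65
position: [0.4494, 0.1044, 0.0082]
tool_rot: [3.138, -0.145, -0.002]
ft_force: [0.5, 0.4, -0.1]
grip_width: 0.988
```

View pics/g3.png

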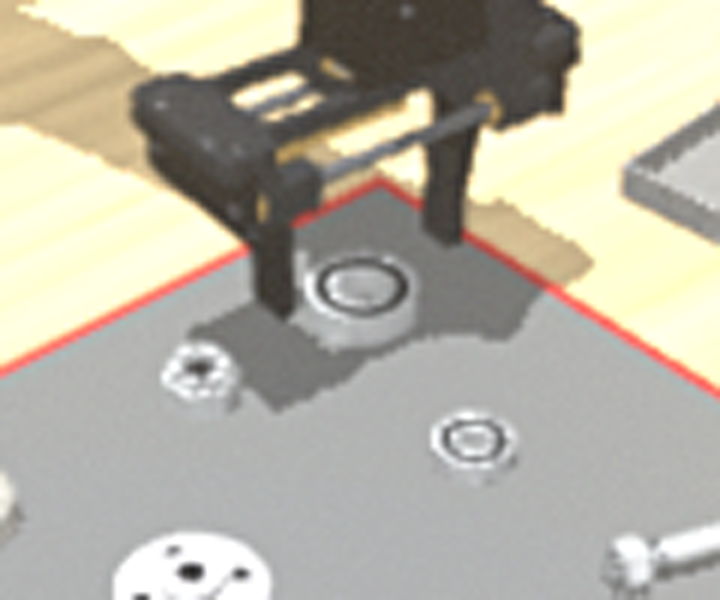

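View pics/g3d.png

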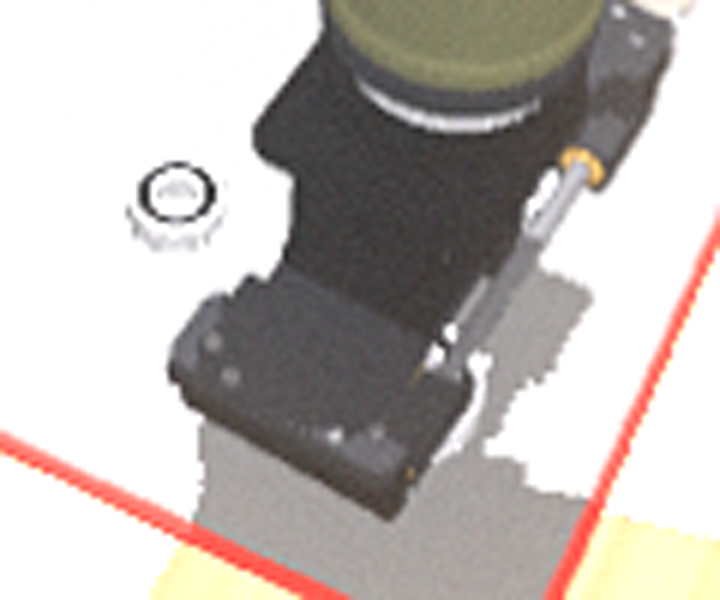

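```bash
python3 - <<'E'
from bench import ctrl
from h import *
m=ctrl.camera_model("scene")
for z in (.003,.01,.015,.02,.025,.03):
  print(z,[((w2px(m,[x,y,z])-[190,110])*6).round().tolist() for x,y in [(.45,.061),(.45,.046),(.459,.061),(.459,.046),(.459,.148),(.459,.163)]])
E
```

```text
0.003 [[284.0, 349.0], [259.0, 362.0], [297.0, 358.0], [271.0, 372.0], [436.0, 282.0], [459.0, 270.0]]
0.01 [[284.0, 337.0], [258.0, 350.0], [297.0, 346.0], [271.0, 359.0], [437.0, 270.0], [460.0, 258.0]]
0.015 [[283.0, 328.0], [258.0, 341.0], [296.0, 337.0], [271.0, 351.0], [437.0, 262.0], [460.0, 249.0]]
0.02 [[283.0, 319.0], [258.0, 332.0], [296.0, 328.0], [271.0, 342.0], [437.0, 253.0], [460.0, 241.0]]
0.025 [[283.0, 310.0], [257.0, 324.0], [296.0, 319.0], [270.0, 333.0], [437.0, 244.0], [461.0, 232.0]]
0.03 [[283.0, 301.0], [257.0, 315.0], [296.0, 310.0], [270.0, 324.0], [438.0, 235.0], [461.0, 223.0]]
```

Both views agree: the tips are at TCP z + 0.018. I'll go 17 mm further, tips about 5 mm above the mat, and grip.

```bash
python3 -m handwheel '[[0,0,6,0,0,0,-1],[0,0,12,0,0,0,-1],[0,0,17,0,0,0,-1],[0,0,17,0,0,0,-1]]'; python3 - <<'E'
from bench import ctrl
from h import *
a=ctrl.get_image("scene")[110:210,190:310,::-1]
cv2.imwrite("pics/g4.png",cv2.resize(cv2.convertScaleAbs(a,alpha=1.8,beta=20),None,fx=6,fy=6,interpolation=2))
E
```

```text
time: 5.25
position: [0.4495, 0.1044, -0.0087]
tool_rot: [3.138, -0.145, -0.002]
ft_force: [0.9, -0.4, -0.9]
grip_width: 0.999
```

View pics/g4.png

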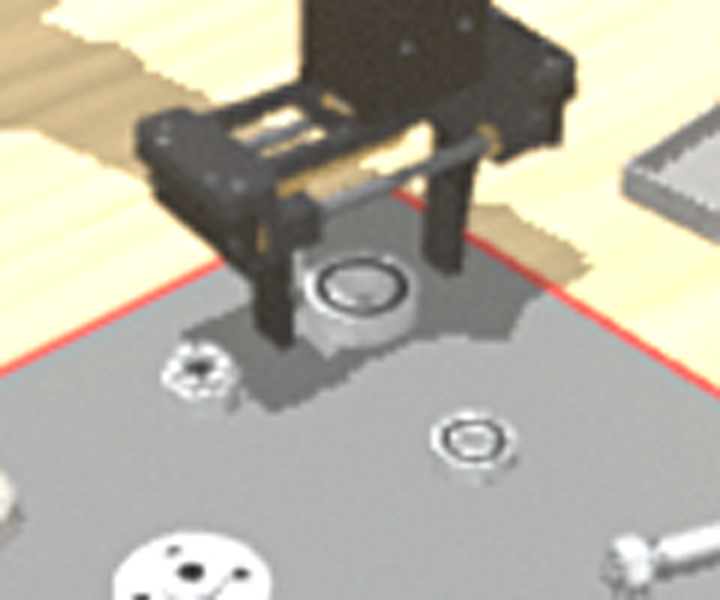

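```bash
python3 -m handwheel '[[0,0,2,0,0,0,-1],[0,0,2,0,0,0,1],[0,0,2,0,0,0,1],[0,0,2,0,0,0,1],[0,0,2,0,0,0,1],[0,0,2,0,0,0,1],[0,0,2,0,0,0,1],[0,0,2,0,0,0,1]]' 25; python3 plan.py 474.5 -333 60 -5.3
```

```text
time: 6.3
position: [0.4501, 0.1046, -0.0101]
tool_rot: [-3.138, 0.145, -0.0]
ft_force: [0.9, 0.6, 0.4]
grip_width: 0.58
t 6.3 p [450.1 104.6 -10.1] psi -5.3 w 50.5 f [0.9 0.6 0.4] q [-0.17  0.16 -0.12  2.12  0.02  0.86 -1.97]
[ 64.7 433.5 -70.1] [-0. -0.  0.]
```

```bash
python3 plan.py 399.8 -326 50 -5.3; python3 -m handwheel '[[0,0,-10,0,0,0,1],[0,0,-35,0,0,0,1],[0,0,-60,0,0,0,1],[0,0,-60,0,0,0,1]]'; python3 plan.py 399.8 -326 50 -5.3
```

```text
t 6.3 p [450.1 104.6 -10.1] psi -5.3 w 50.5 f [0.9 0.6 0.4] q [-0.17  0.16 -0.12  2.12  0.02  0.86 -1.97]
[-10.4 433.4 -60.1] [-0. -0.  0.]
time: 6.8
position: [0.4518, 0.105, 0.052]
tool_rot: [-3.137, 0.145, -0.007]
ft_force: [-0.2, -0.0, -1.8]
grip_width: 0.579
t 6.8 p [451.8 105.   52. ] psi -5.3 w 50.3 f [-0.2 -0.  -1.8] q [-0.17  0.07 -0.12  2.07  0.01  1.   -1.96]
[-12.1 433.9   1.3] [-0.001 -0.005  0.   ]
```

```bash
python3 -m handwheel '[[0,30,0,0,0,0,1],[-2,75,0,0,0,0,1],[-4,125,0,0,0,0,1],[-6,175,0,0,0,0,1],[-8,225,0,0,0,0,1],[-10,275,0,0,0,0,1],[-10,325,0,0,0,0,1],[-10,375,0,0,0,0,1],[-10,415,0,0,0,0,1],[-10,433,0,0,0,0,1],[-10,433,0,0,0,0,1],[-10,433,0,0,0,0,1]]'; python3 plan.py 399.8 -326 -10 -5.3; python3 - <<'E'
from bench import ctrl
import cv2
cv2.imwrite("pics/w2.png",ctrl.get_image("wrist")[:,:,::-1])
a=ctrl.get_image("scene")[150:320,30:260,::-1]; cv2.imwrite("pics/g5.png",cv2.resize(cv2.convertScaleAbs(a,alpha=1.4,beta=10),None,fx=3.4,fy=3.4,interpolation=2))
E
```

```text
time: 8.3
position: [0.4, -0.3241, 0.0491]
tool_rot: [-3.137, 0.143, 0.002]
ft_force: [-0.7, 0.2, -1.4]
grip_width: 0.576
t 8.3 p [ 400.  -324.1   49.1] psi -5.2 w 50.1 f [-0.7  0.2 -1.4] q [ 0.33  0.17  0.32  1.97 -0.07  1.01 -0.98]
[ 0.1  1.9 59.1] [-0.001  0.001  0.001]
```

View pics/w2.png

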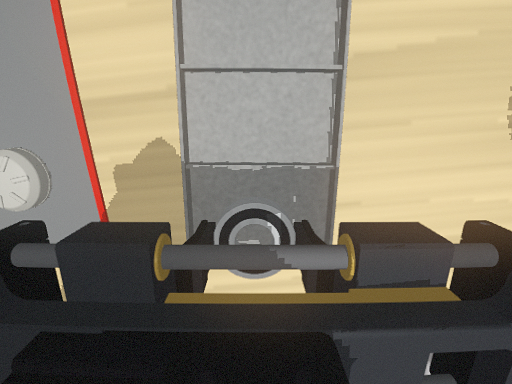

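View pics/g5.png

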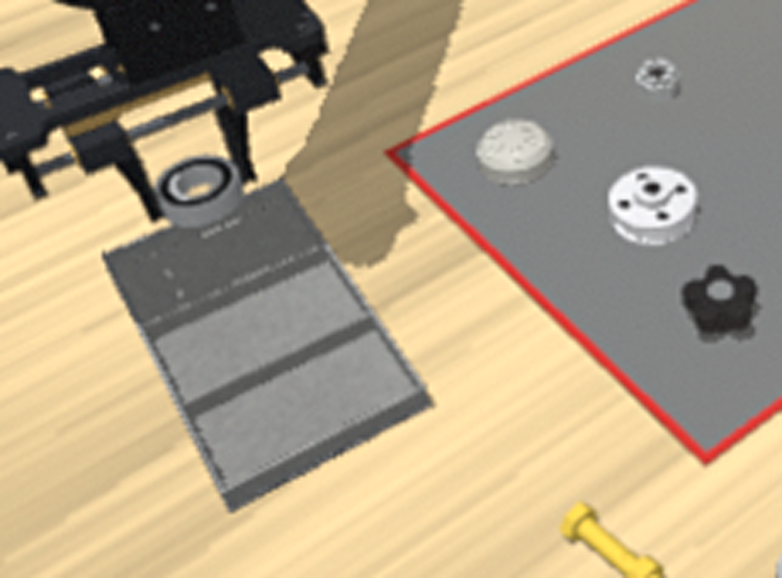

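```bash
python3 - <<'E'
from bench import ctrl
from h import *
m=ctrl.camera_model("wrist")
for n,u,v,z in [("d1L",185,165,.017),("d1R",336,165,.017),("d2L",182,69,.017),("d2R",342,68,.017),("wallL top",176,20,.02),("wallR",349,10,.02)]: print(n,(px2w(m,u,v,z)*1000).round(1))
c=np.array([474.5,-333]);a=-.093
for lx in (-37.5,37.5): print(lx,[(c+[lx*np.cos(a)-y*np.sin(a),lx*np.sin(a)+y*np.cos(a)]).round(1) for y in (60,-60)])
E
```

```text
d1L [ 443.2 -273.2   17. ]
d1R [ 432.3 -394.8   17. ]
d2L [ 514.9 -281.8   17. ]
d2R [ 504.9 -400.6   17. ]
wallL top [ 547.1 -283.    20. ]
wallR [ 542.6 -405.6   20. ]
-37.5 [array([ 442.7, -269.8]), array([ 431.6, -389.3])]
37.5 [array([ 517.4, -276.7]), array([ 506.3, -396.2])]
```

```bash
python3 -m handwheel '[[0,4.5,15,0,0,0,1],[0,4.5,32,0,0,0,1],[0,4.5,46,0,0,0,1],[0,4.5,53,0,0,0,1],[0,4.5,56.5,0,0,0,1],[0,4.5,58.5,0,0,0,1],[0,4.5,58.5,0,0,0,1],[0,4.5,58.5,0,0,0,1]]'; python3 plan.py
```

```text
time: 9.4
position: [0.4001, -0.3304, -0.0082]
tool_rot: [3.138, -0.145, 0.001]
ft_force: [0.1, 0.1, -0.3]
grip_width: 0.579
t 9.4 p [ 400.1 -330.4   -8.2] psi -5.3 w 50.4 f [ 0.1  0.1 -0.3] q [ 0.35  0.26  0.32  2.   -0.1   0.89 -0.94]
```

```bash
python3 -m handwheel '[[0,0,1,0,0,0,1],[0,0,1.5,0,0,0,1],[0,0,1.5,0,0,0,1],[0,0,1.5,0,0,0,1]]'; python3 plan.py; python3 - <<'E'
from bench import ctrl
import cv2
cv2.imwrite("pics/w3.png",ctrl.get_image("wrist")[:,:,::-1])
a=ctrl.get_image("scene")[150:320,30:260,::-1]; cv2.imwrite("pics/g6.png",cv2.resize(cv2.convertScaleAbs(a,alpha=1.4,beta=10),None,fx=3.4,fy=3.4,interpolation=2))
E
```

```text
time: 9.9
position: [0.3998, -0.3302, -0.0101]
tool_rot: [3.138, -0.145, 0.0]
ft_force: [-0.4, 0.7, -0.0]
grip_width: 0.58
t 9.9 p [ 399.8 -330.2  -10.1] psi -5.3 w 50.5 f [-0.4  0.7 -0. ] q [ 0.35  0.27  0.32  2.01 -0.11  0.89 -0.94]
```

View pics/g6.png

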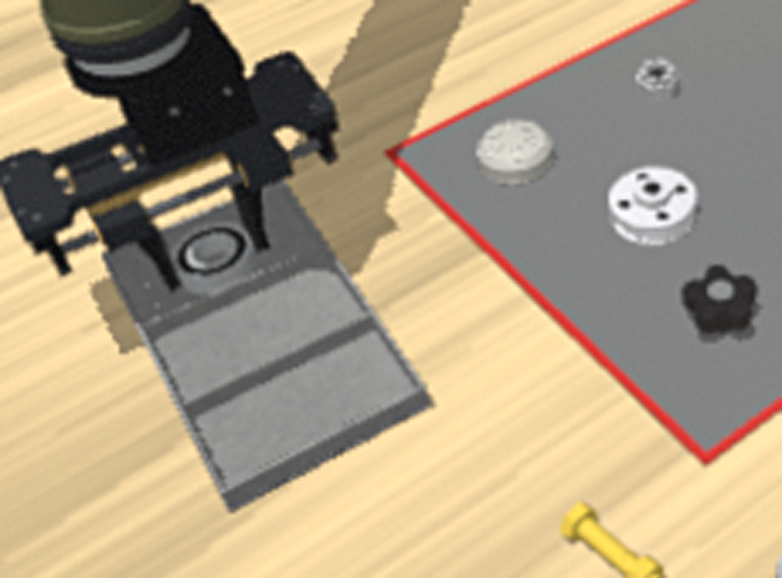

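```bash
python3 -m handwheel '[[0,0,1.5,0,0,0,-0.4],[0,0,1.5,0,0,0,-0.4],[0,0,1.5,0,0,0,-0.4],[0,0,1.5,0,0,0,-0.4],[0,0,-10,0,0,0,-0.4],[0,0,-35,0,0,0,-0.4],[0,0,-75,0,0,0,-0.4],[0,0,-100,0,0,0,-0.4],[0,0,-100,0,0,0,-0.4]]'; python3 plan.py 670 105 80 70; python3 - <<'E'
from bench import ctrl
import cv2
a=ctrl.get_image("scene")[150:320,30:260,::-1]; cv2.imwrite("pics/g7.png",cv2.resize(cv2.convertScaleAbs(a,alpha=1.4,beta=10),None,fx=3.4,fy=3.4,interpolation=2))
E
```

```text
time: 11.12
position: [0.4015, -0.3314, 0.0928]
tool_rot: [3.136, -0.145, 0.008]
ft_force: [1.5, 0.1, -0.0]
grip_width: 0.698
t 11.12 p [ 401.5 -331.4   92.8] psi -5.3 w 60.7 f [ 1.5  0.1 -0. ] q [ 0.33  0.13  0.33  1.92 -0.05  1.09 -0.98]
[ 227.1 -459.4   12.9] [ 0.005 -0.003 -1.314]
```

View pics/g7.png

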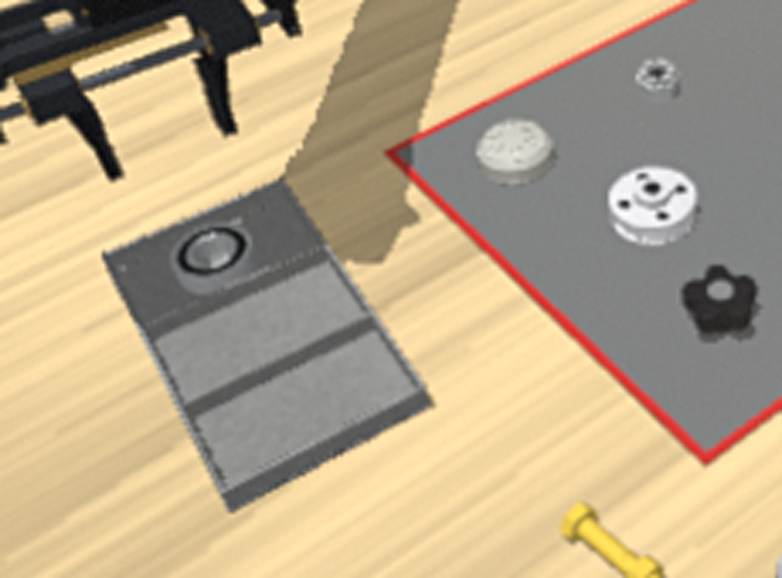

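The large bearing lies flat in the first bay at crop (212,252). Next is the long bolt, the 100 mm steel one on the mat.

```bash
python3 -m handwheel '[[15,-30,0,0,0,-0.1,-0.4],[37,-75,5,0,0,-0.23,-0.4],[59,-120,10,0,0,-0.36,-0.4],[82,-165,10,0,0,-0.5,-0.4],[105,-212,10,0,0,-0.64,-0.4],[128,-259,10,0,0,-0.78,-0.4],[151,-306,10,0,0,-0.92,-0.4],[174,-353,10,0,0,-1.06,-0.4],[197,-400,10,0,0,-1.2,-0.4],[214,-435,10,0,0,-1.27,-0.4],[227,-459,10,0,0,-1.314,-0.4],[227,-459,10,0,0,-1.314,-0.4]]'; python3 -m handwheel '[[0,0,0,0,0,0,-0.4],[0,0,0,0,0,0,-0.4]]' >/dev/null; python3 plan.py 670 105 -11 70; python3 - <<'E'
from bench import ctrl
import cv2
a=ctrl.get_image("wrist")[100:300,120:400,::-1]; cv2.imwrite("pics/w4.png",cv2.resize(a,None,fx=2.8,fy=2.8,interpolation=2))
E
```

```text
time: 12.68
position: [0.6668, 0.1108, 0.0779]
tool_rot: [-2.565, -1.808, 0.002]
ft_force: [0.6, 0.2, 0.5]
grip_width: 0.696
t 12.93 p [667.4 104.3  79.5] psi 69.9 w 61.1 f [0.  0.7 0.6] q [-0.12  0.46 -0.1   1.52  0.05  1.17 -0.58]
[ 1.6  2.2 90.5] [-0.     0.001 -0.002]
```

View pics/w4.png

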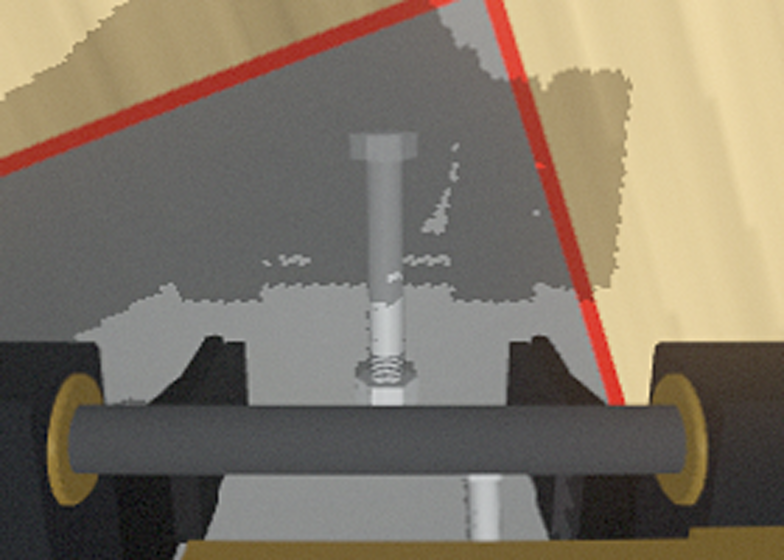

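```bash
python3 - <<'E'
from bench import ctrl
from h import *
m=ctrl.camera_model("wrist")
f=lambda n,u,v,z:print(n,(px2w(m,120+u/2.8,100+v/2.8,z)*1000).round(1))
f("headend",384,134,.0125); f("head inner",385,158,.019); f("mid",385,280,.0185); f("nut inner",386,362,.02)
print(w2px(m,[.670,.105,.0125]))
E
```

```text
headend [686.3 148.5  12.5]
head inner [684.1 141.7  19. ]
mid [670.1 103.1  18.5]
nut inner [660.5  75.6  20. ]
[256.69211107 196.50513513]
```

```bash
python3 -m handwheel '[[0,2,25,0,0,0,-0.4],[0,2.5,50,0,0,0,-0.4],[-0.5,2.5,72,0,0,0,-0.4],[-0.5,2.5,86,0,0,0,-0.4],[-0.5,2.5,90.5,0,0,0,-0.4],[-0.5,2.5,91,0,0,0,-0.4],[-0.5,2.5,91,0,0,0,1],[-0.5,2.5,91,0,0,0,1],[-0.5,2.5,91,0,0,0,1],[-0.5,2.5,91,0,0,0,1],[-0.5,2.5,91,0,0,0,1],[-0.5,2.5,91,0,0,0,1]]' 30; python3 plan.py
```

```text
time: 14.48
position: [0.6703, 0.1046, -0.0111]
tool_rot: [2.573, 1.802, 0.0]
ft_force: [-0.2, 0.0, 0.8]
grip_width: 0.129
t 14.47 p [670.3 104.6 -11.1] psi 70.0 w 11.2 f [-0.2  0.   0.8] q [-0.12  0.55 -0.1   1.58  0.06  1.01 -0.58]
```

```bash
python3 -m handwheel '[[0,0,0,0,0,0,1],[0,0,-10,0,0,0,1],[0,0,-35,0,0,0,1],[0,0,-60,0,0,0,1],[0,0,-60,0,0,0,1]]'; python3 plan.py 548.7 -343 50 84.7;  python3 - <<'E'
from bench import ctrl
import cv2
a=ctrl.get_image("wrist")[100:300,120:400,::-1]; cv2.imwrite("pics/w5.png",cv2.resize(a,None,fx=2.8,fy=2.8,interpolation=2))
E
```

```text
time: 15.1
position: [0.6723, 0.1051, 0.0519]
tool_rot: [2.572, 1.801, 0.008]
ft_force: [0.2, 0.0, -1.8]
grip_width: 0.123
t 15.1 p [672.3 105.1  51.9] psi 70.0 w 10.7 f [ 0.2  0.  -1.8] q [-0.12  0.48 -0.1   1.54  0.05  1.11 -0.58]
[-463.4   37.1    0.8] [ 0.005 -0.002 -0.257]
```

View pics/w5.png

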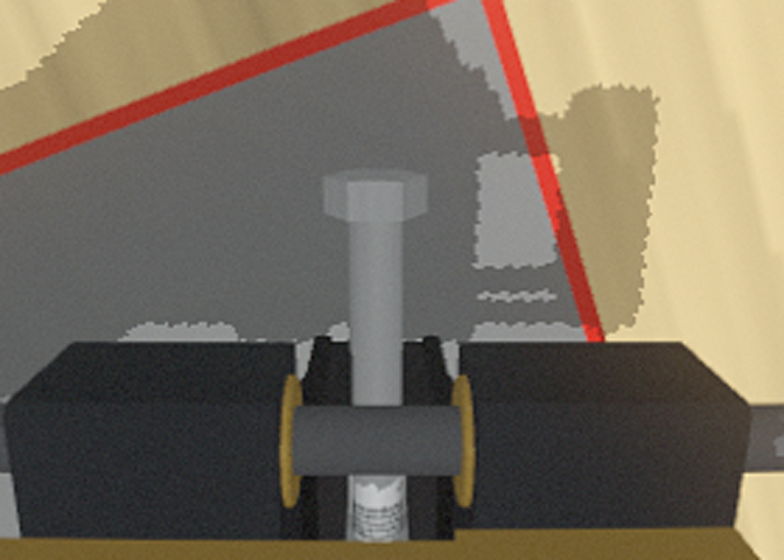

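Long bolt held level, 11 mm opening on the 12 mm shank. Carrying it to the third bay.

```bash
python3 -m handwheel '[[-25,2,0,0,0,-0.02,1],[-65,5,0,0,0,-0.05,1],[-115,9,0,0,0,-0.08,1],[-165,13,0,0,0,-0.11,1],[-215,18,0,0,0,-0.14,1],[-265,22,0,0,0,-0.17,1],[-315,26,0,0,0,-0.2,1],[-365,30,0,0,0,-0.23,1],[-415,35,0,0,0,-0.257,1],[-445,37,0,0,0,-0.257,1],[-459,38,0,0,0,-0.257,1],[-459,38,0,0,0,-0.257,1]]'; python3 -m handwheel '[[0,0,0,0,0,0,1],[0,0,0,0,0,0,1]]' >/dev/null; python3 plan.py 549 -340 -10.6 84.7; python3 - <<'E'
from bench import ctrl
import cv2
cv2.imwrite("pics/w6.png",ctrl.get_image("wrist")[:,:,::-1])
a=ctrl.get_image("scene")[150:320,30:260,::-1]; cv2.imwrite("pics/g8.png",cv2.resize(cv2.convertScaleAbs(a,alpha=1.4,beta=10),None,fx=3.4,fy=3.4,interpolation=2))
E
```

```text
time: 16.65
position: [0.5483, -0.3396, 0.0479]
tool_rot: [-2.321, -2.115, 0.001]
ft_force: [0.5, 0.5, -1.2]
grip_width: 0.127
t 16.9 p [ 550.  -337.5   48.8] psi 84.9 w 10.9 f [ 0.4  0.1 -1.3] q [ 0.49  0.42  0.02  1.64 -0.01  1.08  0.43]
[-2.6 -0.8 59.4] [ 0.    -0.001  0.003]
```

View pics/w6.png

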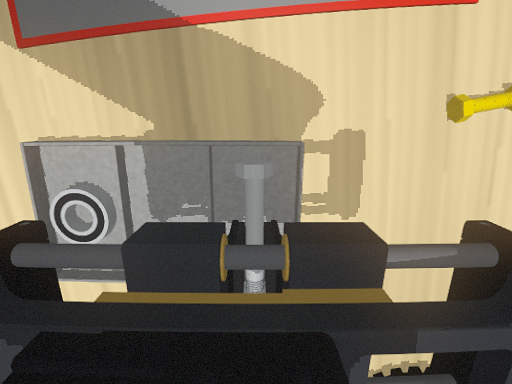

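View pics/g8.png

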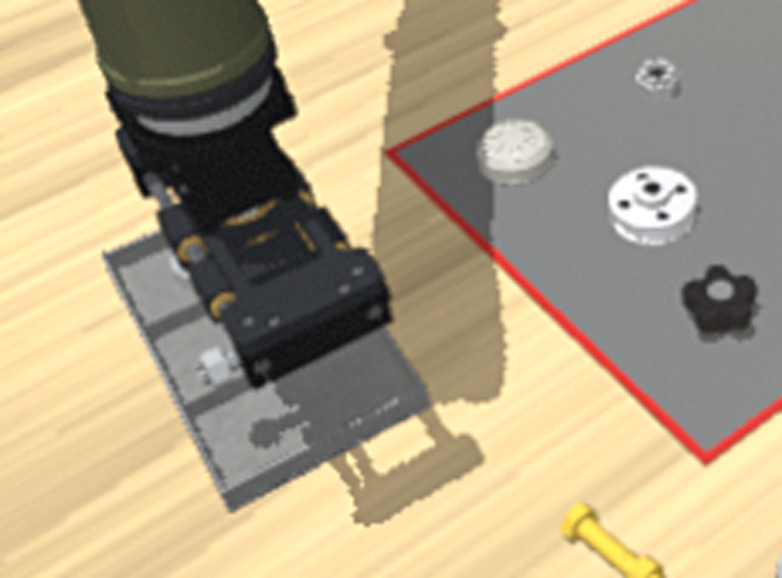

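```bash
python3 - <<'E'
from bench import ctrl
from h import *
m=ctrl.camera_model("wrist")
for n,u,v,z in [("c++",302.5,141.5,.02),("c-+",22.5,143,.02),("d2",211,148,.017),("d1",118,149,.017)]: print(n,(px2w(m,u,v,z)*1000).round(1))
c=np.array([474,-336]);a=-.093
for l in [(114,63),(-114,63),(37.5,60),(-37.5,60)]: print(l,(c+[l[0]*np.cos(a)-l[1]*np.sin(a),l[0]*np.sin(a)+l[1]*np.cos(a)]).round(1))
E
```

```text
c++ [ 591.4 -285.7   20. ]
c-+ [ 368.3 -265.1   20. ]
d2 [ 519.5 -284.4   17. ]
d1 [ 444.8 -278.1   17. ]
(114, 63) [ 593.4 -283.9]
(-114, 63) [ 366.3 -262.7]
(37.5, 60) [ 516.9 -279.7]
(-37.5, 60) [ 442.2 -272.8]
```

```bash
python3 -m handwheel '[[-2,-0.5,10,0,0,0,1],[-4,-0.8,28,0,0,0,1],[-4.4,-0.8,44,0,0,0,1],[-4.4,-0.8,53,0,0,0,1],[-4.4,-0.8,57,0,0,0,1],[-4.4,-0.8,59,0,0,0,1],[-4.4,-0.8,59.5,0,0,0,1],[-4.4,-0.8,59.5,0,0,0,1]]'; python3 plan.py
```

```text
time: 18.0
position: [0.5481, -0.3442, -0.0101]
tool_rot: [2.32, 2.116, 0.0]
ft_force: [-0.2, 0.2, -1.4]
grip_width: 0.127
t 18.0 p [ 548.1 -344.2  -10.1] psi 84.7 w 11.0 f [-0.2  0.2 -1.4] q [ 0.5   0.49  0.03  1.67 -0.01  0.98  0.44]
```

```bash
python3 -m handwheel '[[0,0,0.5,0,0,0,1],[0,0,1,0,0,0,1],[0,0,1,0,0,0,1],[0,0,1,0,0,0,1]]'; python3 -m handwheel '[[0,0,0,0,0,0,0.45],[0,0,0,0,0,0,0.45],[0,0,0,0,0,0,0.45]]'; python3 - <<'E'
from bench import ctrl
import cv2
a=ctrl.get_image("wrist")[100:300,120:400,::-1]; cv2.imwrite("pics/w7.png",cv2.resize(a,None,fx=2.8,fy=2.8,interpolation=2))
E
```

```text
time: 18.5
position: [0.548, -0.3441, -0.0112]
tool_rot: [2.321, 2.117, 0.0]
ft_force: [-0.4, 1.0, 2.7]
grip_width: 0.121
time: 18.88
position: [0.5477, -0.3439, -0.0118]
tool_rot: [-2.321, -2.117, 0.0]
ft_force: [-0.1, 0.7, -0.3]
grip_width: 0.27
```

View pics/w7.png

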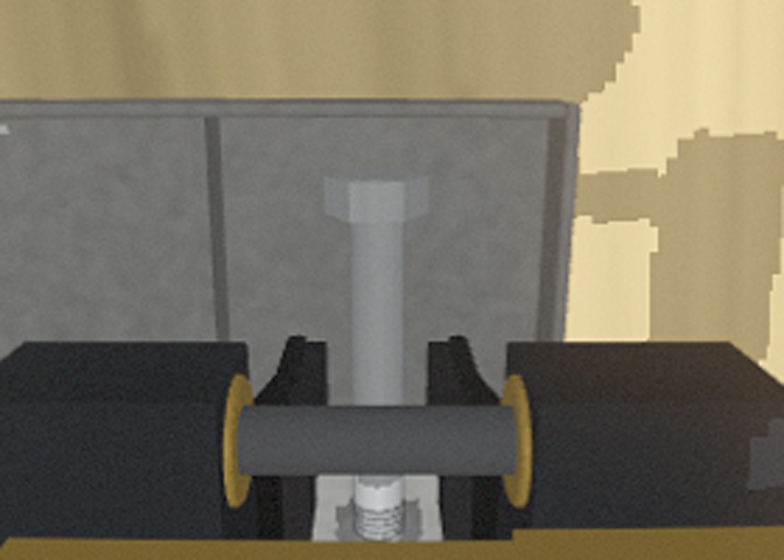

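```bash
python3 -m handwheel '[[0,0,-15,0,0,0,0.45],[0,0,-45,0,0,0,0.45],[0,0,-85,0,0,0,0.2],[0,0,-110,0,0,0,0],[0,0,-110,0,0,0,-0.5]]'; python3 plan.py 445 -119 80 -5.3; python3 - <<'E'
from bench import ctrl
import cv2
a=ctrl.get_image("scene")[150:320,30:260,::-1]; cv2.imwrite("pics/g9.png",cv2.resize(cv2.convertScaleAbs(a,alpha=1.4,beta=10),None,fx=3.4,fy=3.4,interpolation=2))
a=ctrl.get_image("side")[80:170,285:405,::-1]; cv2.imwrite("pics/g9d.png",cv2.resize(a,None,fx=6,fy=6,interpolation=2))
E
```

```text
time: 19.55
position: [0.5497, -0.3452, 0.1023]
tool_rot: [2.317, 2.113, 0.003]
ft_force: [-0.9, 0.0, -0.7]
grip_width: 0.528
t 19.55 p [ 549.7 -345.2  102.3] psi 84.7 w 46.0 f [-0.9  0.  -0.7] q [ 0.5   0.37  0.03  1.59 -0.01  1.17  0.44]
[ 215.6 -125.2   20.9] [ 0.007 -0.003  1.571]
```

View pics/g9.png

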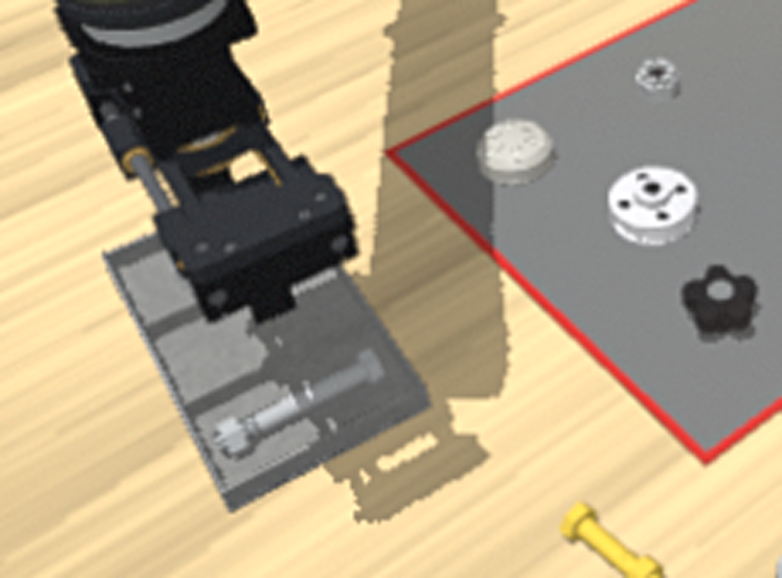

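View pics/g9d.png

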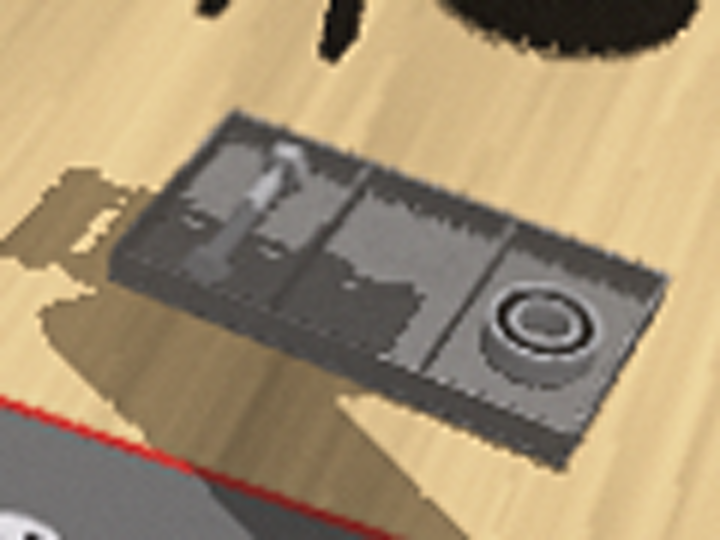

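Long bolt lies flat in the third bay at scene crop (295,405), clear of both walls. Next, the hub cap.

```bash
python3 -m handwheel '[[20,-12,5,0,0,0.17,-1],[45,-26,10,0,0,0.34,-1],[70,-41,15,0,0,0.51,-1],[95,-55,20,0,0,0.68,-1],[120,-70,20,0,0,0.85,-1],[145,-84,20,0,0,1.02,-1],[170,-99,20,0,0,1.19,-1],[195,-113,20,0,0,1.36,-1],[215,-125,20,0,0,1.5,-1],[215,-125,20,0,0,1.571,-1],[215,-125,20,0,0,1.571,-1],[215,-125,20,0,0,1.571,-1]]'; python3 plan.py 445 -119 -11 -5.3; python3 - <<'E'
from bench import ctrl
from h import *
m=ctrl.camera_model("wrist"); print((px2w(m,254,200,.026)*1000).round(1), w2px(m,[.445,-.119,.026]),w2px(m,[.445,-.119,.003]))
a=ctrl.get_image("wrist")[120:300,120:400,::-1]; cv2.imwrite("pics/w8.png",cv2.resize(a,None,fx=2.8,fy=2.8,interpolation=2))
E
```

```text
time: 21.15
position: [0.4426, -0.1185, 0.0777]
tool_rot: [-3.138, 0.144, 0.002]
ft_force: [1.0, 0.6, -0.8]
grip_width: 0.998
t 21.15 p [ 442.6 -118.5   77.7] psi -5.2 w 86.8 f [ 1.   0.6 -0.8] q [ 0.15  0.02  0.05  2.06 -0.    1.06 -1.46]
[ 2.6  0.2 88.7] [-0.     0.001  0.001]
[ 445.5 -120.    26. ] [252.95003665 200.66066871] [253.07710051 194.18116825]
```

View pics/w8.png

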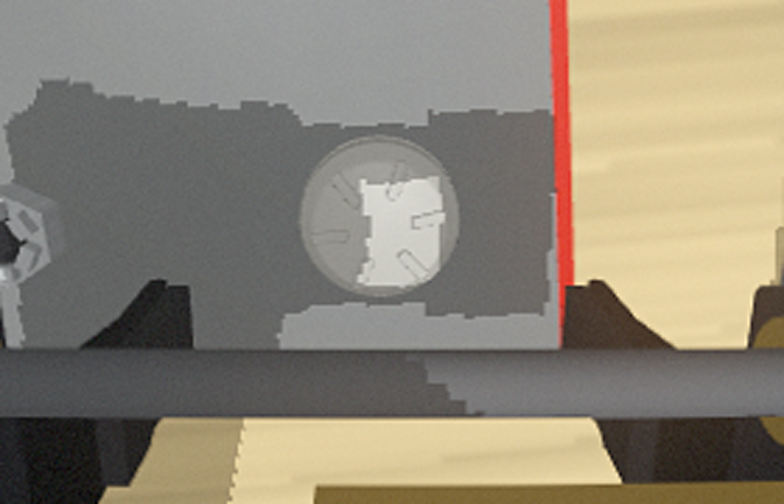

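```bash
python3 -m handwheel '[[2,2,25,0,0,0,-1],[2.5,2,50,0,0,0,-1],[2.5,2,70,0,0,0,-1],[2.5,2,83,0,0,0,-1],[2.5,2,88,0,0,0,-1],[2.5,2,88.5,0,0,0,-1],[2.5,2,88.5,0,0,0,1],[2.5,2,88.5,0,0,0,1],[2.5,2,88.5,0,0,0,1],[2.5,2,88.5,0,0,0,1],[2.5,2,88.5,0,0,0,1],[2.5,2,88.5,0,0,0,1]]' 12; python3 -m handwheel '[[0,0,0,0,0,0,1],[0,0,0,0,0,0,1]]'; python3 plan.py 474 -338 50 -5.3
```

```text
time: 22.7
position: [0.4455, -0.1206, -0.01]
tool_rot: [3.138, -0.145, 0.0]
ft_force: [0.2, 0.2, 1.5]
grip_width: 0.608
time: 22.95
position: [0.4455, -0.1206, -0.01]
tool_rot: [3.138, -0.145, 0.0]
ft_force: [-1.2, -0.8, 3.7]
grip_width: 0.605
t 22.95 p [ 445.5 -120.6  -10. ] psi -5.3 w 52.7 f [-1.2 -0.8  3.7] q [ 0.16  0.15  0.05  2.13 -0.01  0.86 -1.45]
[ 48.4 213.8 -60. ] [ 0. -0.  0.]
```

```bash
python3 -m handwheel '[[0,0,-8,0,0,0,1],[0,0,-30,0,0,0,1],[0,0,-60,0,0,0,1],[5,20,-60,0,0,0,1],[14,60,-60,0,0,0,1],[24,105,-60,0,0,0,1],[34,150,-60,0,0,0,1],[43,190,-60,0,0,0,1],[48,210,-60,0,0,0,1],[48.5,214,-60,0,0,0,1],[48.5,214,-60,0,0,0,1],[48.5,214,-60,0,0,0,1]]'; python3 plan.py 474 -338 -10 -5.3;  python3 - <<'E'
from bench import ctrl
import cv2
cv2.imwrite("pics/w9.png",ctrl.get_image("wrist")[:,:,::-1])
a=ctrl.get_image("scene")[150:320,30:260,::-1]; cv2.imwrite("pics/g10.png",cv2.resize(cv2.convertScaleAbs(a,alpha=1.4,beta=10),None,fx=3.4,fy=3.4,interpolation=2))
E
```

```text
time: 24.45
position: [0.4743, -0.3362, 0.0498]
tool_rot: [-3.137, 0.141, 0.0]
ft_force: [0.4, 0.3, -0.6]
grip_width: 0.608
t 24.45 p [ 474.3 -336.2   49.8] psi -5.2 w 52.9 f [ 0.4  0.3 -0.6] q [ 0.39  0.3   0.21  1.81 -0.07  1.04 -1.03]
[-0.1  1.8 59.8] [-0.001  0.     0.003]
```

View pics/w9.png

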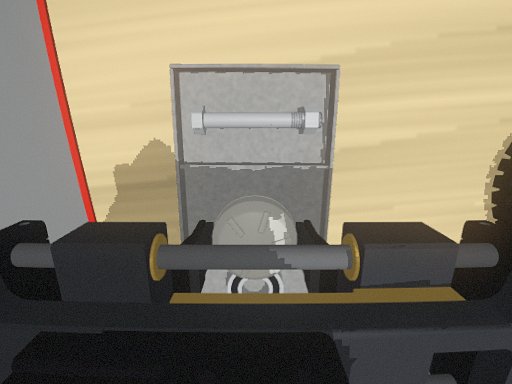

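View pics/g10.png

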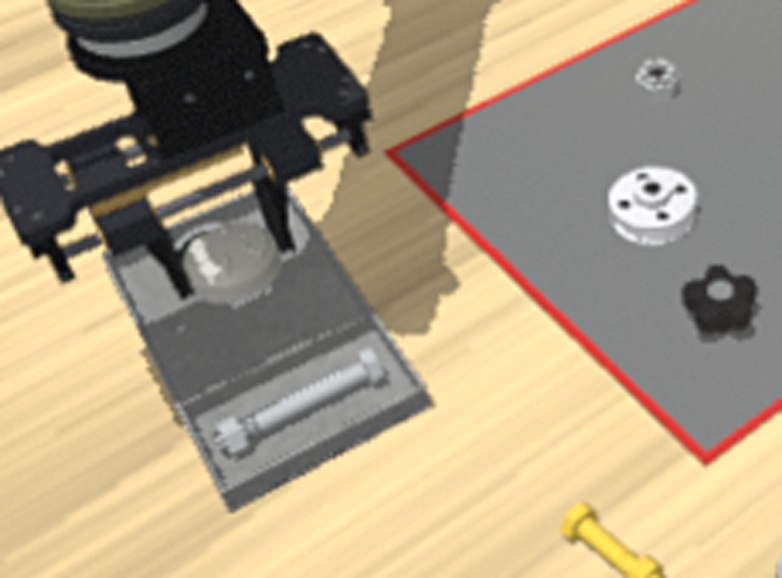

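```bash
python3 -m handwheel '[[0,0,12,0,0,0,1],[0,0.5,30,0,0,0,1],[0,0.5,46,0,0,0,1],[0,0.5,55,0,0,0,1],[0,0.5,58.5,0,0,0,1],[0,0.5,59.5,0,0,0,1],[0,0.5,60,0,0,0,1],[0,0.5,60,0,0,0,1]]'; python3 plan.py
```

```text
time: 25.55
position: [0.4743, -0.3389, -0.0096]
tool_rot: [3.138, -0.145, 0.001]
ft_force: [-0.1, -0.0, -0.7]
grip_width: 0.608
t 25.55 p [ 474.3 -338.9   -9.6] psi -5.3 w 52.9 f [-0.1 -0.  -0.7] q [ 0.4   0.38  0.2   1.85 -0.09  0.93 -1.02]
```

```bash
python3 -m handwheel '[[0,0,0.4,0,0,0,1],[0,0,0.6,0,0,0,1],[0,0,0.6,0,0,0,1]]'; python3 -m handwheel '[[0,0,0,0,0,0,-0.4],[0,0,0,0,0,0,-0.4],[0,0,0,0,0,0,-0.4],[0,0,0,0,0,0,-0.4],[0,0,-15,0,0,0,-0.4],[0,0,-45,0,0,0,-0.4],[0,0,-85,0,0,0,-0.4],[0,0,-100,0,0,0,-0.4],[0,0,-100,0,0,0,-0.4]]';python3 plan.py 558.8 71 80 5.5; python3 - <<'E'
from bench import ctrl
import cv2
a=ctrl.get_image("scene")[150:320,30:260,::-1]; cv2.imwrite("pics/g11.png",cv2.resize(cv2.convertScaleAbs(a,alpha=1.4,beta=10),None,fx=3.4,fy=3.4,interpolation=2))
a=ctrl.get_image("side")[80:170,285:405,::-1]; cv2.imwrite("pics/g11d.png",cv2.resize(a,None,fx=6,fy=6,interpolation=2))
E
```

```text
time: 25.92
position: [0.4742, -0.3389, -0.01]
tool_rot: [3.138, -0.145, 0.001]
ft_force: [-1.5, 0.4, 5.8]
grip_width: 0.61
time: 27.05
position: [0.4747, -0.3392, 0.0907]
tool_rot: [3.137, -0.145, 0.004]
ft_force: [0.3, 0.7, -1.3]
grip_width: 0.705
t 27.05 p [ 474.7 -339.2   90.7] psi -5.3 w 61.3 f [ 0.3  0.7 -1.3] q [ 0.39  0.26  0.21  1.77 -0.06  1.12 -1.04]
[  46.  -416.2   10.3] [ 0.001 -0.003 -0.188]
```

View pics/g11.png

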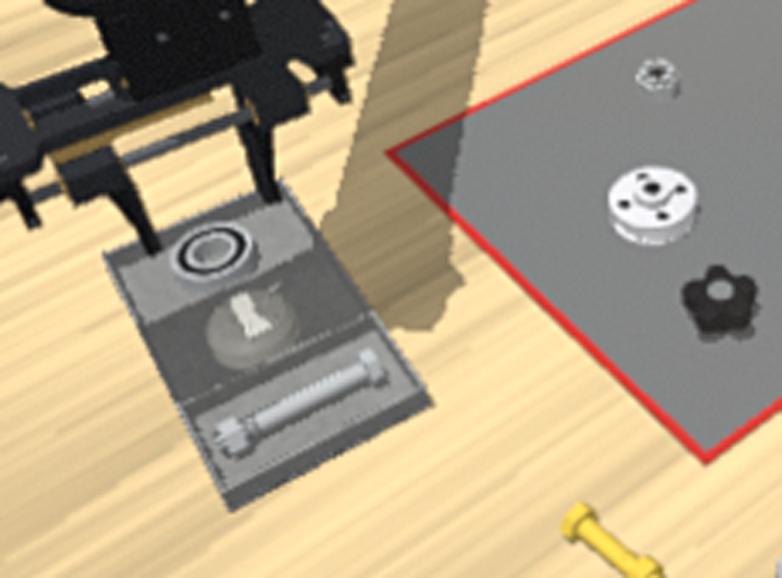

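View pics/g11d.png

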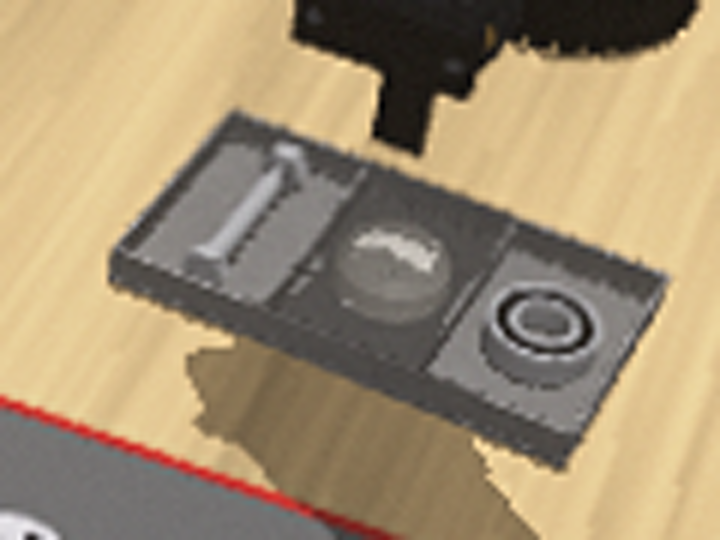

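Rear kit complete: bearing (212,252), cap dome up (250,330) and long bolt (300,405), all in the scene crop. Now the small bearing.

```bash
python3 -m handwheel '[[4,-30,3,0,0,-0.03,-0.6],[9,-75,6,0,0,-0.06,-0.6],[14,-125,10,0,0,-0.1,-0.6],[19,-175,10,0,0,-0.13,-0.6],[25,-225,10,0,0,-0.16,-0.6],[30,-275,10,0,0,-0.188,-0.6],[36,-325,10,0,0,-0.188,-0.6],[42,-375,10,0,0,-0.188,-0.6],[46,-405,10,0,0,-0.188,-0.6],[46,-416,10,0,0,-0.188,-0.6],[46,-416,10,0,0,-0.188,-0.6],[46,-416,10,0,0,-0.188,-0.6]]'; python3 plan.py 558.8 71 -11.5 5.5; python3 - <<'E'
from bench import ctrl
from h import *
m=ctrl.camera_model("wrist"); print(w2px(m,[.5588,.071,.014]))
a=ctrl.get_image("wrist")[120:300,120:400,::-1]; cv2.imwrite("pics/w10.png",cv2.resize(a,None,fx=2.8,fy=2.8,interpolation=2))
E
```

```text
time: 28.65
position: [0.5575, 0.0694, 0.0789]
tool_rot: [3.137, 0.147, -0.001]
ft_force: [-0.2, -0.2, 0.8]
grip_width: 0.803
t 28.65 p [557.5  69.4  78.9] psi 5.4 w 69.8 f [-0.2 -0.2  0.8] q [-0.1   0.23 -0.08  1.82  0.02  1.09 -1.67]
[ 1.5 -1.6 90.4] [ 0.001  0.001 -0.002]
[251.32749345 197.67882136]
```

View pics/w10.png

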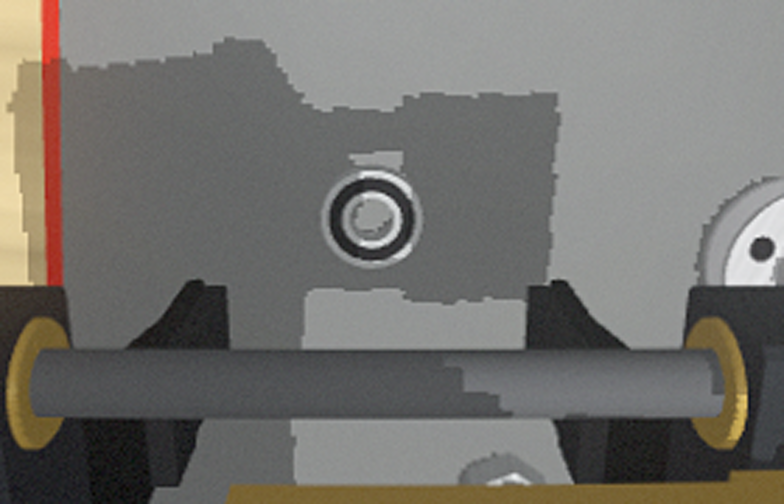

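```bash
python3 -m handwheel '[[1,-0.6,25,0,0,0,-0.6],[1.3,-0.6,50,0,0,0,-0.6],[1.3,-0.6,72,0,0,0,-0.6],[1.3,-0.6,85,0,0,0,-0.6],[1.3,-0.6,89,0,0,0,-0.6],[1.3,-0.6,90.5,0,0,0,-0.6],[1.3,-0.6,91,0,0,0,-0.6],[1.3,-0.6,91,0,0,0,1],[1.3,-0.6,91,0,0,0,1],[1.3,-0.6,91,0,0,0,1],[1.3,-0.6,91,0,0,0,1],[1.3,-0.6,91,0,0,0,1]]' 20; python3 -m handwheel '[[0,0,0,0,0,0,1],[0,0,0,0,0,0,1]]'; python3 plan.py 492.7 333.3 50 5.5
```

```text
time: 30.2
position: [0.5593, 0.072, -0.0117]
tool_rot: [3.138, 0.15, 0.0]
ft_force: [-0.2, 0.5, 0.5]
grip_width: 0.384
time: 30.45
position: [0.5593, 0.072, -0.0117]
tool_rot: [3.138, 0.15, 0.0]
ft_force: [0.5, 0.5, 0.5]
grip_width: 0.378
t 30.45 p [559.3  72.  -11.7] psi 5.5 w 32.9 f [0.5 0.5 0.5] q [-0.1   0.35 -0.08  1.88  0.04  0.91 -1.68]
[ -41.3 -266.4  -61.7] [ 0. -0. -0.]
```

```bash
python3 -m handwheel '[[0,0,-8,0,0,0,1],[0,0,-30,0,0,0,1],[0,0,-62,0,0,0,1],[-3,-20,-62,0,0,0,1],[-10,-65,-62,0,0,0,1],[-17,-110,-62,0,0,0,1],[-25,-160,-62,0,0,0,1],[-33,-210,-62,0,0,0,1],[-39,-250,-62,0,0,0,1],[-41,-266,-62,0,0,0,1],[-41,-266,-62,0,0,0,1],[-41,-266,-62,0,0,0,1]]'; python3 -m handwheel '[[0,0,0,0,0,0,1],[0,0,0,0,0,0,1]]' >/dev/null; python3 plan.py 492.7 333.3 -11.2 5.5;  python3 - <<'E'
from bench import ctrl
import cv2
cv2.imwrite("pics/w11.png",ctrl.get_image("wrist")[:,:,::-1])
a=ctrl.get_image("side")[200:384,110:340,::-1]; cv2.imwrite("pics/g12.png",cv2.resize(a,None,fx=3,fy=3,interpolation=2))
E
```

```text
time: 31.95
position: [0.4942, 0.3303, 0.0501]
tool_rot: [3.136, 0.146, 0.0]
ft_force: [-0.2, -0.2, -0.9]
grip_width: 0.378
t 32.2 p [493.6 331.7  50.3] psi 5.4 w 33.2 f [ 0.3  0.3 -0.6] q [-0.44  0.34 -0.23  1.76  0.09  1.06 -2.18]
[-0.7 -1.7 61.5] [ 0.    -0.    -0.002]
```

View pics/w11.png

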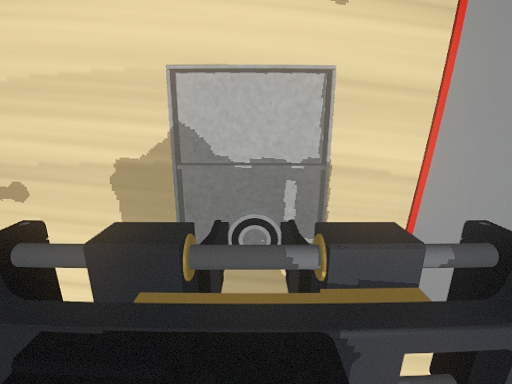

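View pics/g12.png

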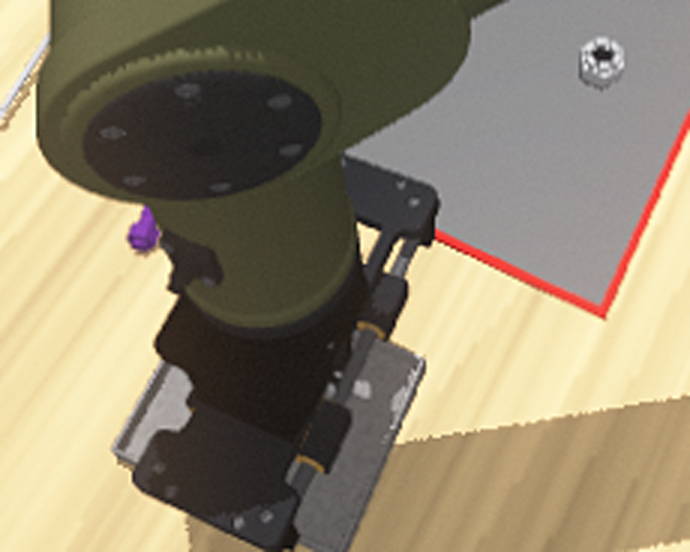

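```bash
python3 - <<'E'
from bench import ctrl
from h import *
m=ctrl.camera_model("wrist")
P=lambda u,v,z:(px2w(m,u,v,z)*1000).round(1)
a=P(167,66,.02)[:2];b=P(335,66.5,.02)[:2];print(a,b,P(178,164,.017),P(327,164,.017))
d=(b-a)/np.linalg.norm(b-a); n=np.array([d[1],-d[0]]); 
n=n if n[0]>0 else -n
print("len",np.linalg.norm(b-a),"yaw",np.degrees(np.arctan2(n[1],n[0])),"centre",(a+b)/2-76.5*n, "bays",(a+b)/2-(76.5+37.5)*n,(a+b)/2-39*n)
E
```

```text
[598.6 405.6] [609.8 282.3] [526.  396.2  17. ] [537.4 275.9  17. ]
len 123.80763304417059 yaw 5.190239088399421 centre [528.01366344 337.02958662] bays [490.66742003 333.63722712] [565.35990685 340.42194612]
```

```bash
python3 -m handwheel '[[-1,-1,12,0,0,0,1],[-2,-2,30,0,0,0,1],[-2,-2,46,0,0,0,1],[-2,-2,55,0,0,0,1],[-2,-2,59,0,0,0,1],[-2,-2,61,0,0,0,1],[-2,-2,61.5,0,0,0,1],[-2,-2,61.5,0,0,0,1]]'; python3 plan.py
```

```text
time: 33.3
position: [0.4912, 0.3349, -0.0108]
tool_rot: [-3.138, -0.15, -0.001]
ft_force: [-1.1, 0.1, -1.4]
grip_width: 0.38
t 33.3 p [491.2 334.9 -10.8] psi 5.5 w 33.0 f [-1.1  0.1 -1.4] q [-0.46  0.41 -0.22  1.8   0.11  0.94 -2.2 ]
```

Lower the last 1 mm, then open part way (about 46 mm) so the fingers stay clear of the bay walls, and lift.

```bash
python3 -m handwheel '[[0,0,0.5,0,0,0,1],[0,0,0.9,0,0,0,1],[0,0,0.9,0,0,0,1],[0,0,0.9,0,0,0,1]]';  python3 -m handwheel '[[0,0,0,0,0,0,0],[0,0,0,0,0,0,-0.05],[0,0,0,0,0,0,-0.05],[0,0,0,0,0,0,-0.05],[0,0,-15,0,0,0,-0.05],[0,0,-45,0,0,0,-0.05],[0,0,-85,0,0,0,-0.05],[0,0,-100,0,0,0,-0.05],[0,0,-100,0,0,0,-0.05]]'; python3 plan.py 673.5 -1 80 75; python3 - <<'E'
from bench import ctrl
import cv2
cv2.imwrite("pics/w12.png",ctrl.get_image("wrist")[:,:,::-1])
a=ctrl.get_image("scene")[130:230,250:370,::-1]; cv2.imwrite("pics/g13.png",cv2.resize(a,None,fx=6,fy=6,interpolation=2))
E
```

```text
time: 33.8
position: [0.491, 0.3348, -0.0117]
tool_rot: [-3.138, -0.15, -0.001]
ft_force: [-1.6, -1.3, 3.8]
grip_width: 0.379
time: 34.92
position: [0.4916, 0.3352, 0.0893]
tool_rot: [-3.137, -0.15, -0.004]
ft_force: [-0.1, -0.4, -0.9]
grip_width: 0.532
t 34.92 p [491.6 335.2  89.3] psi 5.5 w 46.3 f [-0.1 -0.4 -0.9] q [-0.44  0.29 -0.24  1.73  0.08  1.13 -2.18]
[148.9 352.1   9.3] [ 1.000e-03 -3.000e-03 -1.213e+00]
```

View pics/w12.png

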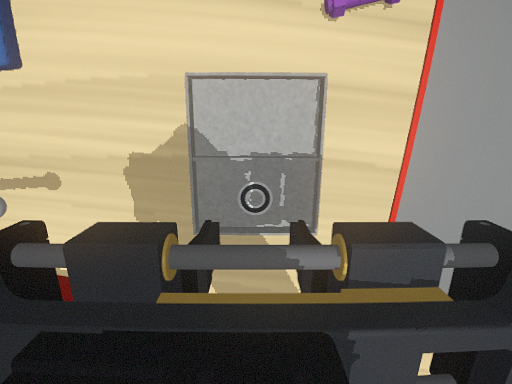

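View pics/g13.png

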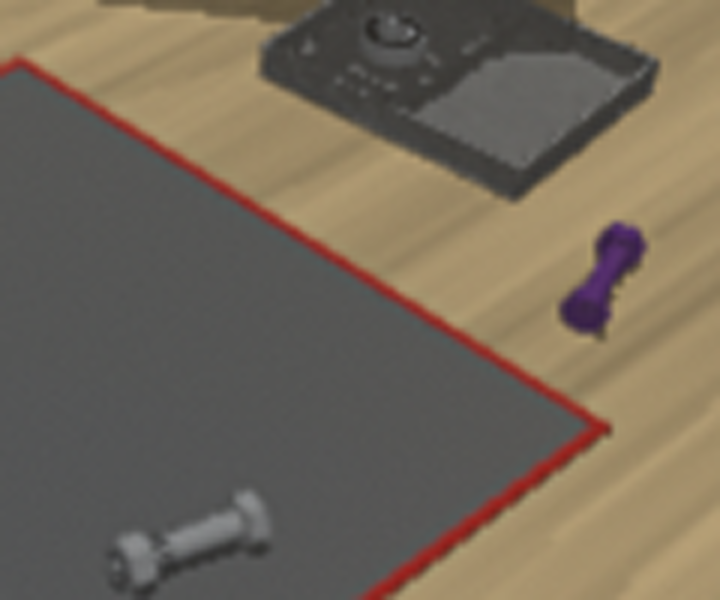

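Small bearing flat in its bay at wrist (255,198). There are three short-bolt candidates:
- the steel bolt on the mat, scene (282,220)
- the purple one, (351,176)
- the yellow one, (210,311)

The steel one on the mat fits the description, and the enlarged crop confirms grey steel with a hex head and nut.

```bash
python3 -m handwheel '[[10,23,0,0,0,-0.12,-0.05],[25,58,5,0,0,-0.25,-0.05],[43,100,9,0,0,-0.39,-0.05],[60,142,9,0,0,-0.53,-0.05],[78,184,9,0,0,-0.67,-0.05],[96,226,9,0,0,-0.81,-0.05],[113,268,9,0,0,-0.95,-0.05],[131,310,9,0,0,-1.09,-0.05],[144,340,9,0,0,-1.18,-0.05],[149,352,9,0,0,-1.213,-0.05],[149,352,9,0,0,-1.213,-0.05],[149,352,9,0,0,-1.213,-0.05]]'; python3 -m handwheel '[[0,0,0,0,0,0,-0.05],[0,0,0,0,0,0,-0.05]]' >/dev/null; python3 plan.py 673.5 1 -11.5 75; python3 - <<'E'
from bench import ctrl
from h import *
m=ctrl.camera_model("wrist"); print(w2px(m,[.6735,-.001,.0125]))
a=ctrl.get_image("wrist")[100:300,120:400,::-1]; cv2.imwrite("pics/w13.png",cv2.resize(a,None,fx=2.8,fy=2.8,interpolation=2))
E
```

```text
time: 36.52
position: [0.6717, -0.0001, 0.0777]
tool_rot: [-2.49, -1.912, 0.002]
ft_force: [-0.2, 0.3, 0.2]
grip_width: 0.527
t 36.77 p [ 6.726e+02 -5.000e-01  7.900e+01] psi 75.1 w 45.8 f [-0.5 -0.6 -0.2] q [ 0.13  0.46 -0.22  1.53  0.11  1.17 -0.37]
[ 1.6  0.5 90.5] [ 0.    -0.     0.001]
[255.76815302 198.51468873]
```

View pics/w13.png

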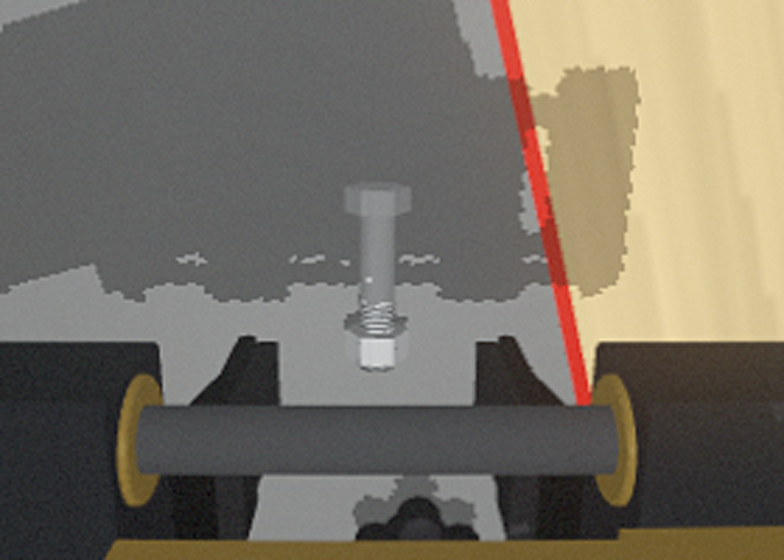

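```bash
python3 - <<'E'
from bench import ctrl
from h import *
m=ctrl.camera_model("wrist")
f=lambda n,u,v,z:print(n,(px2w(m,120+u/2.8,100+v/2.8,z)*1000).round(1))
f("headend",378,187,.0125); f("head inner top",378,215,.0185); f("nut inner",377,320,.0185); f("stubend",377,368,.0125);f("mid",377,268,.0185)
E
```

```text
headend [680.8  28.7  12.5]
head inner top [678.7  20.6  18.5]
nut inner [668.9 -14.5  18.5]
stubend [663.7 -33.9  12.5]
mid [673.7   3.3  18.5]
```

```bash
python3 -m handwheel '[[2,0,25,0,0,0,-0.05],[2.6,0,50,0,0,0,-0.05],[2.6,0,72,0,0,0,-0.05],[2.6,0,85,0,0,0,-0.05],[2.6,0,89,0,0,0,-0.05],[2.6,0,90.5,0,0,0,-0.05],[2.6,0,90.5,0,0,0,1],[2.6,0,90.5,0,0,0,1],[2.6,0,90.5,0,0,0,1],[2.6,0,90.5,0,0,0,1],[2.6,0,90.5,0,0,0,1],[2.6,0,90.5,0,0,0,1]]' 30; python3 plan.py; python3 -m handwheel '[[0,0,0,0,0,0,1],[0,0,-10,0,0,0,1],[0,0,-35,0,0,0,1],[0,0,-62,0,0,0,1],[0,0,-62,0,0,0,1],[0,0,-62,0,0,0,1]]'; python3 plan.py 566.1 345.5 50 95.3;  python3 - <<'E'
from bench import ctrl
import cv2
a=ctrl.get_image("wrist")[100:300,120:400,::-1]; cv2.imwrite("pics/w14.png",cv2.resize(a,None,fx=2.8,fy=2.8,interpolation=2))
E
```

```text
time: 38.33
position: [0.6735, 0.001, -0.0114]
tool_rot: [2.492, 1.912, 0.0]
ft_force: [-0.5, 0.6, 0.9]
grip_width: 0.122
t 38.33 p [673.5   1.  -11.4] psi 75.0 w 10.6 f [-0.5  0.6  0.9] q [ 0.12  0.55 -0.21  1.59  0.13  1.01 -0.39]
time: 39.08
position: [0.6729, 0.001, 0.0498]
tool_rot: [-2.492, -1.912, 0.001]
ft_force: [-0.7, 0.5, -1.3]
grip_width: 0.126
t 39.08 p [672.9   1.   49.8] psi 75.0 w 10.9 f [-0.7  0.5 -1.3] q [ 0.13  0.49 -0.22  1.55  0.11  1.12 -0.38]
[ 3.051e+02 -1.924e+02 -2.000e-01] [-0.001  0.    -0.354]
```

View pics/w14.png

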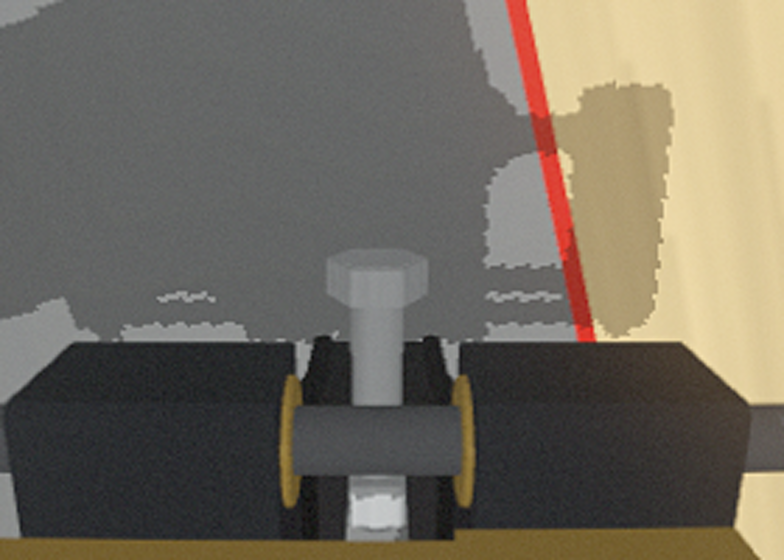

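```bash
python3 -m handwheel '[[17,-11,0,0,0,-0.03,1],[47,-30,0,0,0,-0.07,1],[87,-55,0,0,0,-0.11,1],[127,-80,0,0,0,-0.15,1],[167,-105,0,0,0,-0.19,1],[207,-131,0,0,0,-0.23,1],[247,-156,0,0,0,-0.28,1],[282,-178,0,0,0,-0.33,1],[300,-189,0,0,0,-0.354,1],[305,-192,0,0,0,-0.354,1],[305,-192,0,0,0,-0.354,1],[305,-192,0,0,0,-0.354,1]]'; python3 -m handwheel '[[0,0,0,0,0,0,1],[0,0,0,0,0,0,1]]' >/dev/null; python3 plan.py 566 344.5 -10.9 95.3; python3 - <<'E'
from bench import ctrl
import cv2
cv2.imwrite("pics/w15.png",ctrl.get_image("wrist")[:,:,::-1])
E
```

```text
time: 40.62
position: [0.5682, 0.343, 0.0502]
tool_rot: [2.12, 2.317, -0.001]
ft_force: [-0.4, -0.3, 0.4]
grip_width: 0.122
t 40.88 p [567.5 344.5  50.4] psi 95.2 w 11.0 f [ 0.3  0.4 -0.6] q [-0.28  0.49 -0.4   1.57  0.2   1.12 -0.64]
[ 0.1 -1.5 61.3] [ 0.     0.    -0.002]
```

View pics/w15.png

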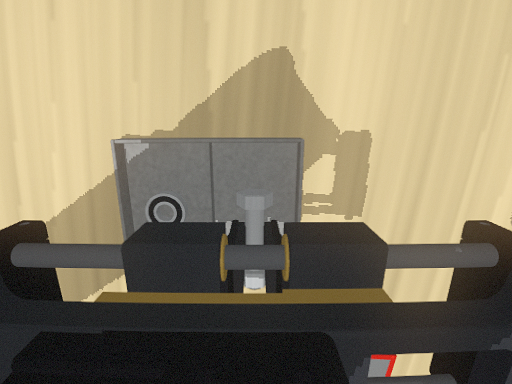

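```bash
python3 -m handwheel '[[0,-1,12,0,0,0,1],[0,-1.2,30,0,0,0,1],[0,-1.2,46,0,0,0,1],[0,-1.2,55,0,0,0,1],[0,-1.2,59,0,0,0,1],[0,-1.2,61,0,0,0,1],[0,-1.2,61.3,0,0,0,1],[0,-1.2,61.3,0,0,0,1]]'; python3 -m handwheel '[[0,0,0.3,0,0,0,1],[0,0,0.7,0,0,0,1],[0,0,0.7,0,0,0,1]]'
```

```text
time: 41.92
position: [0.5662, 0.3455, -0.0104]
tool_rot: [2.117, 2.321, 0.001]
ft_force: [-0.5, -0.4, -1.1]
grip_width: 0.124
time: 42.3
position: [0.5659, 0.3453, -0.0114]
tool_rot: [2.117, 2.321, 0.0]
ft_force: [0.1, -0.5, 0.9]
grip_width: 0.12
```

Contact made at the same height as the pick. Opening part way and lifting.

```bash
python3 -m handwheel '[[0,0,0.2,0,0,0,0.45],[0,0,0.2,0,0,0,0.45],[0,0,0.2,0,0,0,0.45],[0,0,0.2,0,0,0,0.45],[0,0,-15,0,0,0,0.45],[0,0,-45,0,0,0,0.45],[0,0,-90,0,0,0,0.45],[0,0,-130,0,0,0,0.45],[-60,0,-150,0,0,0,0.45],[-120,0,-150,0,0,0,0.45],[-170,0,-150,0,0,0,0.45],[-170,0,-150,0,0,0,0.45]]'; python3 - <<'E'
from bench import ctrl
import cv2
for n in ("wrist","scene","side"): cv2.imwrite(f"pics/f_{n}.png",cv2.resize(ctrl.get_image(n)[:,:,::-1],None,fx=1.5,fy=1.5,interpolation=2))
E
```

```text
time: 43.8
position: [0.5832, 0.1695, 0.1397]
tool_rot: [2.125, 2.309, -0.001]
ft_force: [0.1, 0.7, -1.0]
grip_width: 0.271
```

View pics/f_scene.png

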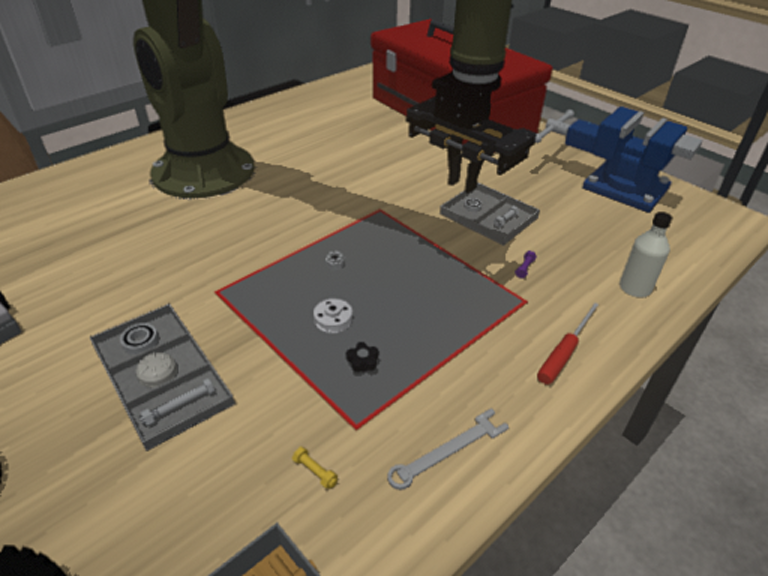

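View pics/f_side.png

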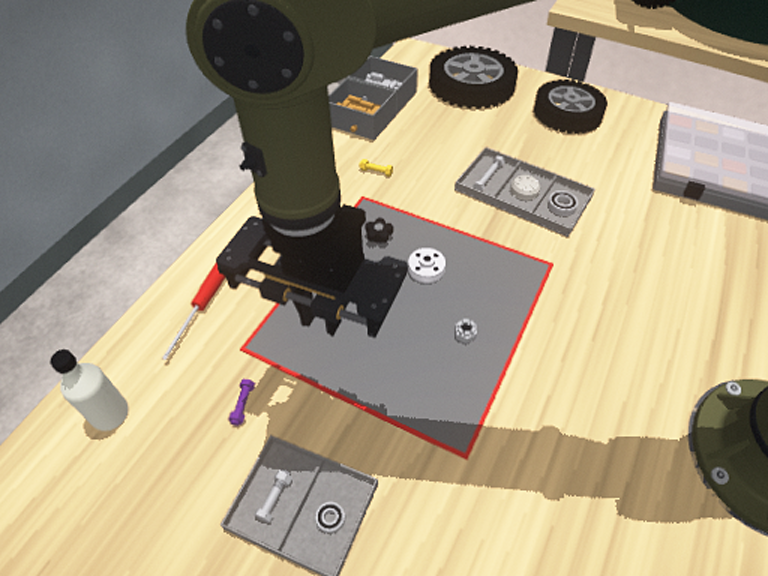

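View pics/f_wrist.png

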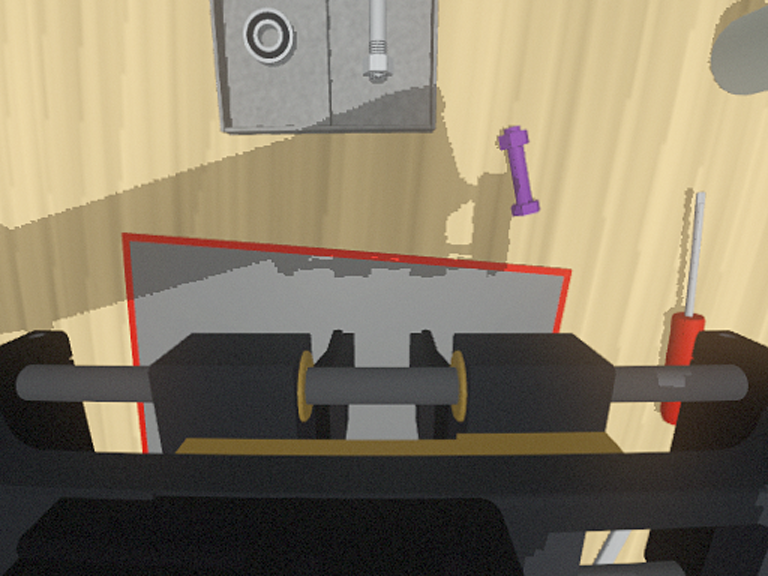

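In the final views every part lies flat in its own bay: side (490,175), (525,185), (563,202), (272,497) and (330,517). The pulley, knob, nut and both coloured bolts are where they started. Handing in.

```bash
python3 -m handwheel '[[0,0,0,0,0,0,0.45],[0,0,0,0,0,0,0.45]]'; python3 -c "
from bench import ctrl
print(ctrl.close_job())"
```

```text
time: 44.2
position: [0.5811, 0.1775, 0.1384]
tool_rot: [-2.114, -2.323, -0.0]
ft_force: [-0.2, -0.2, 0.3]
grip_width: 0.275
the job is handed in; nothing more can be done
None
```

Both kits are made up and the job was handed in at 44.2 s, with no verdict reported. The large bearing, hub cap (dome up) and long bolt are in the three-bay tray. The small bearing and short steel bolt are in the two-bay tray.

My last pictures from all three cameras showed each part flat in its own bay. The pulley, star knob, castle nut and the purple and yellow bolts had not visibly moved. Every part was lowered to its pick height before I opened the gripper, and the highest force I read was about 6 N.

Two things did not go as expected:
- **Missed first grasp:** the first close on the large bearing shut on empty space above it and moved nothing.
- **Tip reach disagrees with the spec:** camera triangulation put the fingertips about 18 mm behind the reported TCP, where `ctrl.tip_reach` says 14 mm ahead. I worked to the measured value from then on.

The scene and side cameras also differed by about 5 mm in x, so I averaged them and corrected with the wrist camera.

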